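Hang the washed soil sieves nested on one hook

TASK

The three round soil sieves in the drying rack are clean: hang them by their loop handles on the one hook, one at a time, the large one first, then the medium, then the small, mouths facing out towards the hook's open end, so that each smaller sieve sits nested in the mouth of the next larger one. Let them hang freely and still, do not tip or drop any, and leave the pots and other things on the table where they are.

Things in the scene. Friction and masses are not known exactly. Their poses are not given: they have to be found in the camera images.
- sieve_large: large soil sieve with blue loop handle: steel drum 120 mm across, 30 mm deep, 3 mm wall and mesh floor. Origin: centre of the mouth; +x from mouth (x=0) to mesh, +z up to the handle. Neck 12 mm wide, 6 thick (x=4 to 10), from drum to loop (z=60 to 76 mm). Stands upright in a rack slot, mouth to the rack's -x, origin 86 mm over the table. 220 g +-30 %. Hung freely it leans a few degrees, drum to the mouth side.
- sieve_medium: medium soil sieve with yellow loop handle: steel drum 96 mm across, 30 mm deep, 3 mm wall and mesh floor. Origin: centre of the mouth; +x from mouth (x=0) to mesh, +z up to the handle. Neck 12 mm wide, 6 thick (x=4 to 10), from drum to loop (z=48 to 76 mm). Stands upright in a rack slot, mouth to the rack's -x, origin 71 mm over the table. 160 g +-30 %. Hung freely it leans a few degrees, drum to the mouth side.
- sieve_small: small soil sieve with red loop handle: steel drum 74 mm across, 30 mm deep, 3 mm wall and mesh floor. Origin: centre of the mouth; +x from mouth (x=0) to mesh, +z up to the handle. Neck 12 mm wide, 6 thick (x=4 to 10), from drum to loop (z=37 to 76 mm). Stands upright in a rack slot, mouth to the rack's -x, origin 56 mm over the table. 120 g +-30 %. Hung freely it leans a few degrees, drum to the mouth side.
- sieve_large_eye (a point): underside of the peaked roof of this sieve's loop, mid thickness: rests on the hook. 118 mm above the sieve's origin, 7 mm to +x; same axes. Loop: 6 mm thick bars, 40 mm wide outside along y (28 inside), flat upright sides from 8 to 42 mm below this point; opening ends 36 mm below it (bottom bar to 42); roof falls 8 mm to the sides, its outside top 7 mm above this point.
- sieve_medium_eye (a point): underside of the peaked roof of this sieve's loop, mid thickness: rests on the hook. 118 mm above the sieve's origin, 7 mm to +x; same axes. Loop: 6 mm thick bars, 40 mm wide outside along y (28 inside), flat upright sides from 8 to 42 mm below this point; opening ends 36 mm below it (bottom bar to 42); roof falls 8 mm to the sides, its outside top 7 mm above this point.
- sieve_small_eye (a point): underside of the peaked roof of this sieve's loop, mid thickness: rests on the hook. 118 mm above the sieve's origin, 7 mm to +x; same axes. Loop: 6 mm thick bars, 40 mm wide outside along y (28 inside), flat upright sides from 8 to 42 mm below this point; opening ends 36 mm below it (bottom bar to 42); roof falls 8 mm to the sides, its outside top 7 mm above this point.
- hook: hook stand, fixed. Origin on the table under the rod's middle; -x is the way the open end points (roughly to the robot). Level steel rod, 8 mm thick, axis 225 mm over the table, along x from the post (x=72 mm, 18 mm thick, 243 mm high) to x=-50 mm, where the end turns up to 241 mm over the table (x=-57 to -46). Base plate 12 mm thick, x=30 to 120 mm, 140 wide; free space under the rod before it.
- hook_rod (a point): top of the hook's rod above the stand's origin (229 mm over the table, 50 mm from the bend at the open end); same axes as the hook.
- hook_tip (a point): upturned end of the hook, 53 mm to the hook's -x from its origin, 237 mm over the table.
- rack: white wire drying rack, fixed, 198 mm long (x), 108 wide (y). Origin on the table under its middle. Two rails along x (y=+-32 mm, top 34 mm high) carry the drums; three slots (middles x=-58, 0, 58 mm) between wire hoops 67 mm high. Each holds one sieve across x, loop up; which one varies. It stands left or right of the robot's middle line, the hook on the other side.
- feed_bottle: green plastic feed bottle, loose, 60 mm diameter, 200 mm high, standing between rack and hook, origin under its middle. Leave it alone.
- pot_blue: empty blue glazed bonsai pot, loose, 85 x 115 x 50 mm high, origin under its middle. Leave it alone.
- pot_olive: the same pot in olive. Leave it alone.
- pot_maroon: the same pot in maroon. Leave it alone.
- jar: closed amber glass jar, loose, 60 mm diameter, 85 mm high, origin under its middle. Leave it alone.
- brush: wooden hand brush lying on the table, loose. Leave it alone.
- wire_spool: spool of copper wire, loose, 60 mm diameter, 30 mm high, origin under its middle. Leave it alone.

How it is judged (in metres and radians):
On the way, in this order (a step that is already met when the one before it is completed fails the run):
1. the large sieve hangs on the hook by its loop, let go (x of sieve_large_eye in the frame of hook_rod between -0.044 and 0.055 m and y of sieve_large_eye in the frame of hook_rod between -0.01 and 0.01 m and z of sieve_large_eye in the frame of hook_rod between -0.007 and 0.007 m and x of hook_tip in the frame of sieve_large below 0 m and angle between sieve_large's own z axis and vertical below 0.25 rad and contact force between the fingers and sieve_large below 0.1 N), for 0.2 s.
2. the medium sieve hangs in front of it, nested in its mouth, let go (all of step 1 and x of sieve_medium_eye in the frame of hook_rod between -0.044 and 0.055 m and y of sieve_medium_eye in the frame of hook_rod between -0.01 and 0.01 m and z of sieve_medium_eye in the frame of hook_rod between -0.007 and 0.007 m and x of hook_tip in the frame of sieve_medium below 0 m and angle between sieve_medium's own z axis and vertical below 0.25 rad and contact force between the fingers and sieve_medium below 0.1 N and x of sieve_medium in the frame of sieve_large between -0.025 and -0.002 m and y of sieve_medium in the frame of sieve_large between -0.011 and 0.011 m and z of sieve_medium in the frame of sieve_large between -0.011 and 0.011 m and x of sieve_medium_eye in the frame of sieve_large_eye between -0.03 and -0.003 m), for 0.2 s.
3. the small sieve hangs in front, nested in the medium one, let go (all of step 2 and x of sieve_small_eye in the frame of hook_rod between -0.044 and 0.055 m and y of sieve_small_eye in the frame of hook_rod between -0.01 and 0.01 m and z of sieve_small_eye in the frame of hook_rod between -0.007 and 0.007 m and x of hook_tip in the frame of sieve_small below 0 m and angle between sieve_small's own z axis and vertical below 0.25 rad and contact force between the fingers and sieve_small below 0.1 N and x of sieve_small in the frame of sieve_medium between -0.025 and -0.002 m and y of sieve_small in the frame of sieve_medium between -0.011 and 0.011 m and z of sieve_small in the frame of sieve_medium between -0.011 and 0.011 m and x of sieve_small_eye in the frame of sieve_medium_eye between -0.03 and -0.003 m), for 0.2 s.
At the end, for the whole second after the job is handed in: Released, still (40 mm/s, 0.5 rad/s), upright within 0.25 rad, on the rod by their loops (7 mm height, 10 mm sideways), mouths outward, in order from the post: each smaller mouth 2-25 mm in front of the next larger and centred in it within 11 mm, loops 3-30 mm apart (all of step 3 and linear speed of each of sieve_large, sieve_medium, sieve_small below 0.04 m/s and angular speed of each of sieve_large, sieve_medium, sieve_small below 0.5 rad/s); the robot touches nothing.
It fails at once if a pot, the bottle, the jar, the brush or the spool is moved by more than 20 mm or knocked over (distance of any of feed_bottle, pot_blue, pot_olive, pot_maroon, jar, brush, wire_spool from where it was at the start of the episode above 0.02 m or angle between any of feed_bottle, pot_blue, pot_olive, pot_maroon, jar, wire_spool's own z axis and vertical above 0.5 rad).
It fails at once if a sieve is tipped over (more than 0.9 rad from upright) or dropped down low (its mouth's centre under 25 mm) (angle between any of sieve_large, sieve_medium, sieve_small's own z axis and vertical above 0.9 rad or height (world z) of any of sieve_large, sieve_medium, sieve_small below 0.025 m).
It also fails if it takes over 72 s, if anything falls off the work surface, if the arm or the gripper's body presses on something with over 40 N, if the wrist force passes 120 N, or if a joint passes its speed limit or range.

ROBOT

A 6-joint arm with a two-finger parallel gripper is mounted at the origin on the work surface. World frame = base frame: x ahead of the robot, y to its left, z up, the work surface at z = 0. Lengths are in mm, angles in rad, forces in N, time in s.
With the tool pointing down it reaches from about 300 to 825 mm from the base axis. Payload 5.4 kg.
Tool frame: the origin (TCP) lies midway between the tips of the shut fingers; the grasp point (between the pads) lies behind it (bot.grasp_offset is the z of the grasp point in the tool frame, in mm); z points along the fingers, y is the direction in which the jaws open and shut (so a half turn about z gives the same grasp; the last joint's range is limited). The gripper opens to 92 mm and grips with 3 to 60 N. Pads are 20 mm wide; open, the fingers measure 128 mm over their backs; the gripper's body (75 mm by 189 mm) begins 69 mm behind the grasp point.
Start: joints at [-1.337, 0.158, 1.597, -0, 1.386, -0.21], TCP at [246.865, -519.291, 214.601] pointing down, gripper open.
Joint ranges: [-2.91, 2.91], [-0.94, 2.29], [0.18, 2.7], [-1.29, 4.43], [0.17, 2.64], [-3, 3]. Speed limits (rad/s): [2.57, 2.57, 3.14, 3.14, 3.14, 3.14].

INTERFACE

Orientations are given as a rotation vector (axis times angle).
In Python, from rig import bot, cams gives the robot as it stands. The module is installed in compiled form; this text tells all that it offers.
- The arm moves only by the tool play_rows, never from a script. Its argument "plan" is a list of rows, each an object of numbers: "x", "y", "z": the shift along the tool's x, y, z in units of 0.15 m (1.0 is 0.15 m); "wx", "wy", "wz": the turn, a rotation vector about the tool's x, y, z in units of 180 degrees (1.0 is 180 degrees). A call has 1 to 12 rows; each row is the pose to reach, as a shift and turn from the pose commanded when the call began, along the tool's axes at that moment, turning the shorter way round; what a row does not reach only later rows make up. A row lasts 1/10 s, in which the tool goes at most 50 mm and 8.59 degrees, less where a joint would pass 70% of its speed; a pose out of reach is approached as far as the arm can. A call with a number of a shift or a turn outside -1 to 1 is refused whole. A call with a gripper value outside its range is refused whole. "fingers" is the opening, from 0 (shut) to 1 (fully open), set as the call begins (left out, the last holds). The fingers move at their own pace and stop on an object; the grip force is fixed at half the most. Time passes only in rows, so rows that repeat a pose let the fingers close. It gives the time, the measured TCP pose, the force and the opening at its end, in the units of the state.
- bot.get_obs(): the state, without advancing time (a new reading comes with each control period).
- cams.camera(name): name is "scene" or "top"; returns a dict with "frame" (384x512x3 uint8, red, green, blue), "fx", "fy", "cx", "cy" (pixels), "extrinsics" (4x4, takes a point from world to camera coordinates). Camera axes: x right, y down, z forward; pixel columns grow to the right and rows downward; lengths in mm; the calibration is good to about 2 mm. A picture is of the moment at which its call begins. There is no depth.
- bot.close_job(): hands the job in, once; it reports no verdict.
Trained networks look in a picture, given as the dict that the camera call returned (one of the last four; its "shot" number tells which), for a name from the list of things; names that differ only in an ending like _2 or _b are one class to them, and where a whole thing is asked for, a point or a joint stands for the part that bears it (a point fixed in the world has none). Each returns a list of dicts, best first, with "conf" (0 to 1); they miss things now and then, are a little off and sometimes report something else, mostly with a low value. They report only what shows in the picture. A call takes as long as a camera call.
- cams.search_frame(picture, target): "point" ([column, row] in pixels, amid what is visible of it).
- cams.place_of(picture, target): "point" ([column, row] in pixels: a listed point, or the origin of a listed thing).
The state is a dict: "time_s": time; "joint_pos": joint angles; "qd": joint speeds; "effort": joint torques, N m; "ee_pos": TCP position; "tool_rot": TCP orientation; "ft_force": force on the tool from outside, world axes, zero at the start; "ft_torque": the same for the moment, N m; "finger_gap": opening from 0.0 (shut) to 1.0 (fully open).
Only numpy, scipy, OpenCV 4.12 (cv2) and the standard library are available. Lean on these libraries where they do the work, as an engineer would, in place of code of your own. Each camera call takes 0.05 s, during which the arm holds its last target.

## Working session

There is one attempt and no reset: what is moved stays moved. The work goes in short steps, Python scripts to look and compute and a tool call to move; the robot and the scene stay as the last step left them, time stands still between calls to the robot, and variables do not carry over. Pictures are saved under pics/ and viewed, and the job is handed in when it is done.

Besides the shell and the picture viewer there is one more tool, called as name(argument=value, ...), one argument or row to a line, values as JSON. play_rows: Moves the arm, as the interface text tells. Its arguments: {"type":"object","properties":{"plan":{"type":"array"},"fingers":{"type":"number"}},"required":["plan"]}

```bash
mkdir -p pics; ls
python3 - <<'E'
from rig import bot,cams
import cv2,numpy as np
o=bot.get_obs()
print({k:np.round(v,3).tolist() for k,v in o.items()}, bot.grasp_offset)
for n in("scene","top"):
    c=cams.camera(n); cv2.imwrite(f"pics/{n}0.png",c["frame"][:,:,::-1])
    print(n,c["fx"],c["fy"],c["cx"],c["cy"],np.round(c["extrinsics"],4).tolist(),c["shot"])
    for t in["sieve_large","sieve_medium","sieve_small","sieve_large_eye","sieve_medium_eye","sieve_small_eye","hook","hook_rod","hook_tip","rack","feed_bottle","pot_blue","pot_olive","pot_maroon","jar","brush","wire_spool"]:
        print(t,[(np.round(d["point"],1).tolist(),round(d["conf"],2)) for d in cams.place_of(c,t)[:2]])
print(bot.get_obs()["time_s"])
E
```

```text
pics
{'time_s': 0.0, 'joint_pos': [-1.337, 0.159, 1.598, -0.0, 1.386, -0.21], 'qd': [0.001, 0.0, -0.0, -0.001, -0.002, 0.0], 'effort': [0.0, -38.557, -32.211, 0.07, 0.038, -0.0], 'ee_pos': [246.716, -518.698, 213.638], 'tool_rot': [-3.063, -0.691, 0.0], 'ft_force': [-0.63, -0.556, 0.785], 'ft_torque': [0.003, 0.006, 0.041], 'finger_gap': 1.002} -18.700000000000003
scene 346.65081699547903 346.65081699547903 255.98555112934463 186.43707305523026 [[-0.5289, 0.8487, 0.0038, 291.534], [0.7343, 0.4598, -0.4994, -327.7516], [-0.4256, -0.2613, -0.8664, 1401.3995], [0.0, 0.0, 0.0, 1.0]] 1
sieve_large [([186.9, 167.0], 0.83)]
sieve_medium [([204.4, 143.7], 0.93)]
sieve_small [([198.0, 156.9], 0.51)]
sieve_large_eye [([181.6, 144.8], 0.94), ([199.4, 124.9], 0.73)]
sieve_medium_eye [([198.6, 123.3], 0.88), ([227.3, 136.3], 0.43)]
sieve_small_eye [([192.1, 137.1], 0.6)]
hook [([345.4, 248.7], 0.83)]
hook_rod [([363.3, 216.3], 0.8)]
hook_tip [([369.4, 201.0], 0.8), ([201.1, 123.0], 0.54)]
rack [([198.0, 170.4], 0.82)]
feed_bottle [([254.1, 231.7], 0.81)]
pot_blue [([345.6, 250.1], 0.65), ([270.3,
[... 487 characters left out ...]
12.8], 0.5)]
sieve_medium [([338.3, 223.5], 0.75), ([328.5, 188.3], 0.56)]
sieve_small [([336.9, 209.6], 0.51)]
sieve_large_eye [([339.4, 180.0], 0.78)]
sieve_medium_eye [([348.1, 212.4], 0.72)]
sieve_small_eye [([345.8, 197.5], 0.5)]
hook [([168.8, 213.7], 0.88), ([332.5, 188.5], 0.43)]
hook_rod [([157.7, 200.0], 0.86)]
hook_tip [([156.3, 215.8], 0.91)]
rack [([332.7, 203.2], 0.73), ([257.7, 225.5], 0.57)]
feed_bottle [([251.2, 178.6], 0.73), ([257.4, 225.3], 0.73)]
pot_blue [([260.4, 224.4], 0.63)]
pot_olive [([126.3, 217.1], 0.89)]
pot_maroon [([385.9, 214.5], 0.76)]
jar [([281.7, 150.8], 0.69)]
brush [([331.9, 260.9], 0.86), ([281.5, 150.8], 0.63)]
wire_spool [([242.9, 150.0], 0.62)]
1.8
```

View images.

Run:
```python
import cv2
a=cv2.imread("pics/scene0.png")[90:310,120:440]; b=cv2.imread("pics/top0.png")[120:290,90:420]
cv2.imwrite("pics/sceneC.png",cv2.resize(a,None,fx=2.45,fy=2.45,interpolation=cv2.INTER_CUBIC))
cv2.imwrite("pics/topC.png",cv2.resize(b,None,fx=2.4,fy=2.4,interpolation=cv2.INTER_CUBIC))
```

```text
(no output)
```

View pics/sceneC.png

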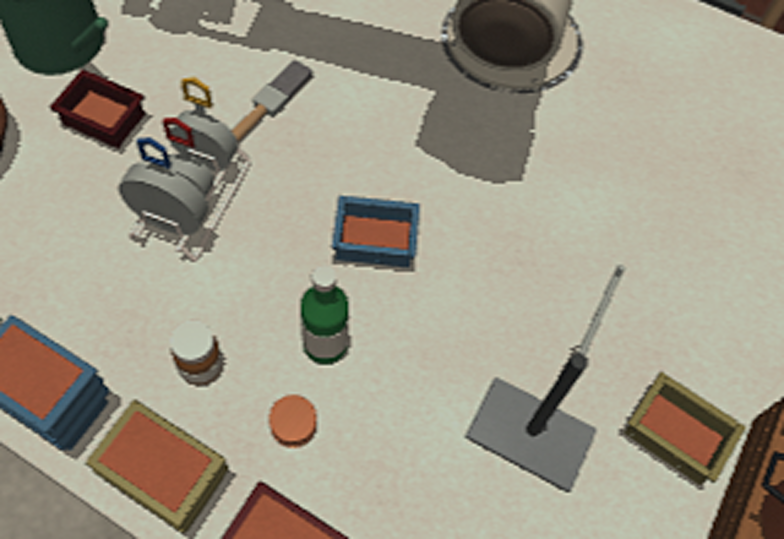

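View pics/topC.png

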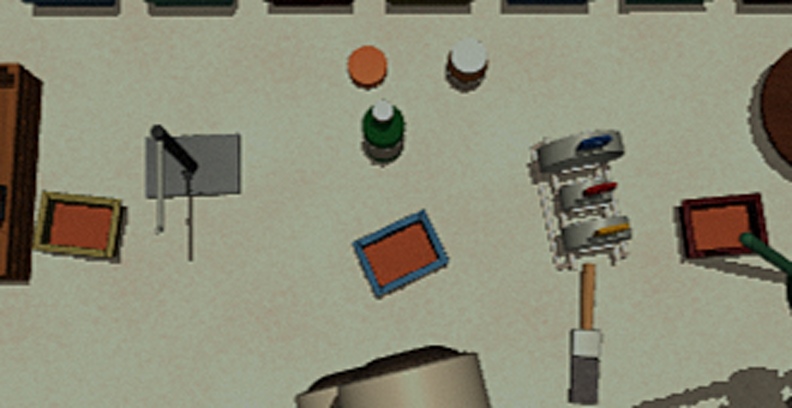

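```bash
cat > h.py <<'E'
import numpy as np
K={"s":(346.65081699547903,255.98555112934463,186.43707305523026),"t":(428.9769979143233,254.9584811484931,190.316282940417)}
def tri(ps,Es,pt,Et):
    A=[]
    for p,E,k in((ps,Es,"s"),(pt,Et,"t")):
        f,cx,cy=K[k]; P=np.array([[f,0,cx],[0,f,cy],[0,0,1]])@np.array(E)[:3]
        A+= [p[0]*P[2]-P[0],p[1]*P[2]-P[1]]
    A=np.array(A);A/=np.linalg.norm(A[:,:3],axis=1)[:,None]
    X,r,_,_=np.linalg.lstsq(A[:,:3],-A[:,3],rcond=None); return X,A[:,:3]@X+A[:,3]
def proj(X,E,k):
    f,cx,cy=K[k];c=np.array(E)[:3]@np.append(X,1);return np.array([f*c[0]/c[2]+cx,f*c[1]/c[2]+cy])
def onplane(p,E,k,z):
    f,cx,cy=K[k];E=np.array(E);R=E[:3,:3];o=-R.T@E[:3,3];d=R.T@np.array([(p[0]-cx)/f,(p[1]-cy)/f,1]);return o+d*(z-o[2])/d[2]
E
python3 - <<'E'
from h import *
from rig import bot,cams
import cv2
np.set_printoptions(suppress=True,precision=1)
S=cams.camera("scene");T=cams.camera("top")
np.savez("ext.npz",s=S["extrinsics"],t=T["extrinsics"])
Es,Et=S["extrinsics"],T["extrinsics"]
P={"sieve_large":((186.9,167),(333.2,187.2)),"sieve_medium":((204.4,143.7),(338.3,223.5)),"sieve_small":((198,156.9),(336.9,209.6)),
"Leye":((181.6,144.8),(339.4,180)),"Meye":((198.6,123.3),(348.1,212.4)),"Seye":((192.1,137.1),(345.8,197.5)),
"hook":((345.4,248.7),(168.8,213.7)),"rod":((363.3,216.3),(157.7,200)),"tip":((369.4,201),(156.3,215.8)),"rack":((198,170.4),(332.7,203.2)),"bottle":((254.1,231.7),(251.2,178.6)),"spool":((239.5,262.9),(242.9,150)),"jar":((201.8,235.5),(281.7,150.8)),"olive":((392.9,271.2),(126.3,217.1)),"maroon":((160.5,140.7),(385.9,214.5)),"blue":((270.3,189.1),(260.4,224.4)),"brush":((226.1,136.2),(331.9,260.9))}
for n,(a,b) in P.items():
    X,r=tri(a,Es,b,Et); print(n,X,r)
R={}
for nm,c in(("s",S),("t",T)):
    im=c["frame"]; h=cv2.cvtColor(im,cv2.COLOR_RGB2HSV)
    print(nm)
    for col,lo,hi in(("blue",105,125),("yel",20,30),("red",0,6),("red2",172,180)):
        m=cv2.inRange(h,(lo,130,60),(hi,255,255))
        n,l,st,ce=cv2.connectedComponentsWithStats(m)
        print(col,[(st[i].tolist(),ce[i].round(1).tolist()) for i in range(1,n) if st[i][4]>15])
# zooms
a=S["frame"][110:200,165:245,::-1];cv2.imwrite("pics/z1.png",cv2.resize(a,None,fx=6.5,fy=6.5,interpolation=0))
a=T["frame"][160:240,300:380,::-1];cv2.imwrite("pics/z2.png",cv2.resize(a,None,fx=7,fy=7,interpolation=0))
a=T["frame"][160:240,140:200,::-1];cv2.imwrite("pics/z3.png",cv2.resize(a,None,fx=7,fy=7,interpolation=0))
a=S["frame"][190:290,300:390,::-1];cv2.imwrite("pics/z4.png",cv2.resize(a,None,fx=6,fy=6,interpolation=0))
E
```

```text
sieve_large [ 575.8 -254.6   84.9] [-0.3 -0.1 -0.3  0.2]
sieve_medium [ 455.7 -272.    64.4] [-1.8 -0.3 -1.6  0.9]
sieve_small [ 504.6 -270.6   44.7] [ 1.   0.2  0.9 -0.5]
Leye [ 573.6 -251.   207.1] [ 0.2  0.   0.1 -0.1]
Meye [ 471.8 -272.   192.1] [ 5.1  1.   4.5 -2.6]
Seye [ 519.8 -267.8  177. ] [ 7.8  1.5  6.9 -4. ]
hook [504.8 317.7 -28.6] [-2.9 -0.5 -2.9  0.7]
rod [511.3 306.6 220.6] [ 0.3  0.1  0.3 -0.1]
tip [462.8 305.  226. ] [-2.4 -0.4 -2.4  0.5]
rack [ 532.2 -261.9    1.7] [ 4.4  0.8  3.9 -2.2]
bottle [624.   29.8  -4.4] [ 7.   1.4  6.6 -2.7]
spool [733.9  53.2  -4.9] [ 0.2  0.   0.1 -0.1]
jar [726.3 -90.2  14.7] [-3.3 -0.6 -2.9  1.6]
olive [493.  473.7 -31.6] [-0.1 -0.  -0.1  0. ]
maroon [ 495.4 -457.    -2.9] [-3.1 -0.5 -2.6  1.8]
blue [458.9  -4.2  -2.1] [ 4.7  0.9  4.4 -1.8]
brush [ 335.4 -264.1  -18.3] [-5.7 -1.  -5.2  2.8]
s
blue [([176, 147, 11, 5, 17], [181.9, 148.3])]
yel [([195, 122, 11, 12, 50], [200.4, 127.3])]
red [([358, 0, 8, 14, 72], [361.7, 5.9]), ([187, 138, 11, 6, 26], [192.2, 140.0]), ([189, 145, 10, 5, 21], [194.0, 147.0]), ([62, 181, 7, 6, 16], [65.2, 183.8]), ([208, 287, 22, 27, 68], [220.0, 298.5]), ([230, 292, 13, 9, 24], [236.4, 295.3]), ([244, 300, 19, 12, 30], [252.9, 305.7])]
red2 [([148, 135, 25, 10, 39], [160.2, 139.6]), ([20, 165, 23, 27, 59], [29.2, 178.9]), ([55, 184, 12, 11, 19], [61.2, 188.7]), ([32, 192, 11, 8, 19], [37.6, 195.6]), ([44, 196, 10, 6, 25], [48.8, 199.2])]
t
blue [([333, 177, 12, 3, 18], [338.2, 177.8])]
yel [([250, 93, 38, 24, 249], [269.0, 104.9]), ([103, 200, 37, 27, 244], [120.9, 213.2])]
red [([410, 90, 33, 7, 38], [428.1, 90.6]), ([334, 196, 13, 4, 26], [340.3, 197.3])]
red2 []
```

View pics/z1.png

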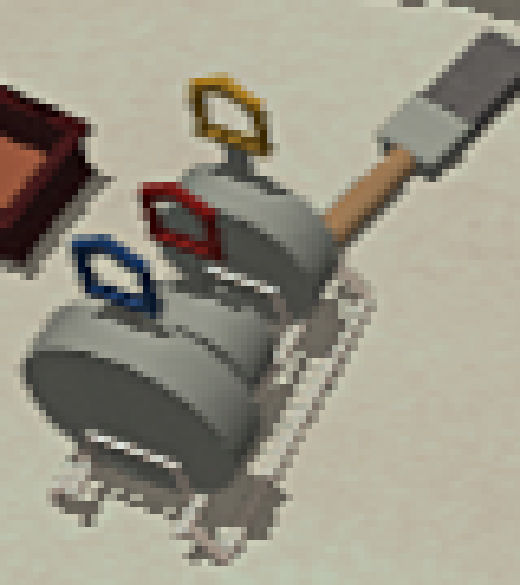

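View pics/z2.png

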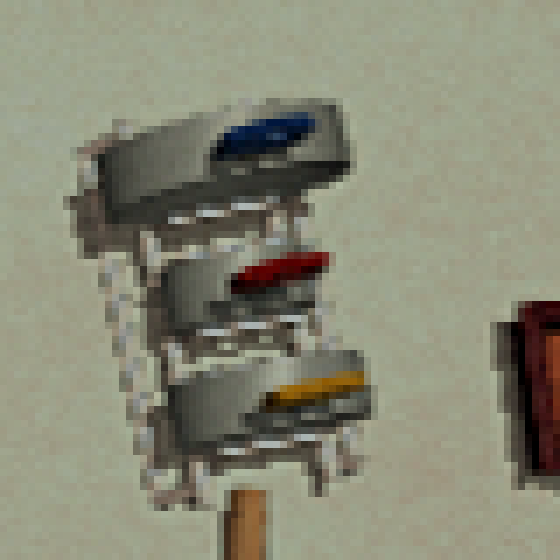

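View pics/z3.png

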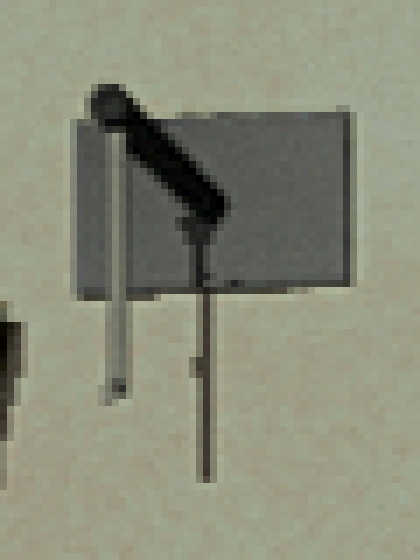

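View pics/z4.png

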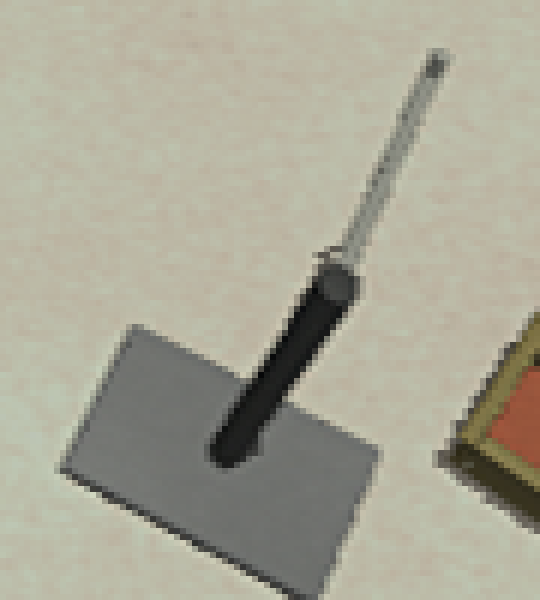

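```bash
cat > fit.py <<'E'
from h import *
import cv2
from scipy.optimize import least_squares,minimize
e=np.load("ext.npz");E={"s":e["s"],"t":e["t"]}
def box(x0,x1,y0,y1,z0,z1): return np.array([[x,y,z] for x in(x0,x1) for y in(y0,y1) for z in(z0,z1)],float)
def loopparts():
    # eye frame; hulls
    P=[box(-3,3,14,20,-42,-8+3),box(-3,3,-20,-14,-42,-5),box(-3,3,-20,20,-42,-36)]
    for s in(1,-1):
        P.append(np.array([[x,s*a,b] for x in(-3,3) for a,b in((0,0),(0,7),(14,-8),(20,-8),(20,-4))],float))
    return P
def Rz(y): c,s=np.cos(y),np.sin(y); return np.array([[c,-s,0],[s,c,0],[0,0,1]])
def render(parts,R,t,k,roi,ss=6):
    x0,y0,w,h=roi; m=np.zeros((h*ss,w*ss),np.uint8)
    for p in parts:
        q=np.array([proj(R@v+t,E[k],k) for v in p])
        q=((q+0.5-[x0,y0])*ss)
        cv2.fillConvexPoly(m,np.round(cv2.convexHull(q.astype(np.float32))*16).astype(np.int32),255,shift=4)
    return cv2.resize(m,(w,h),interpolation=cv2.INTER_AREA)/255.
E
cat > fitloops.py <<'E'
from fit import *
np.set_printoptions(suppress=True,precision=2)
S=cv2.imread("pics/scene0.png")[:,:,::-1].astype(float);T=cv2.imread("pics/top0.png")[:,:,::-1].astype(float)
def alpha(im,c):
    r,g,b=im[...,0],im[...,1],im[...,2]
    v={"b":b-np.maximum(r,g),"r":r-np.maximum(g,b),"y":np.minimum(r,g)-b}[c]
    base={"b":0,"r":15,"y":25}[c]
    return np.clip(v-base,0,None)
cfg={"L":("b",(573,-251,204),(168,138,26,26),(325,170,30,15)),"M":("y",(471,-272,189),(187,116,26,26),(330,206,30,15)),"S":("r",(519,-267,174),(180,130,28,26),(325,188,30,17))}
for n,(c,x0,rs,rt) in cfg.items():
    A={}
    for k,im,roi in(("s",S,rs),("t",T,rt)):
        a=alpha(im,c)[roi[1]:roi[1]+roi[3],roi[0]:roi[0]+roi[2]]
        A[k]=(np.clip(a/np.percentile(a,97),0,1),roi)
    def cost(p):
        return sum(((render(loopparts(),Rz(p[3]),p[:3],k,roi)-a)**2).sum() for k,(a,roi) in A.items())
    best=None
    for y in(0.1,0.25):
        r=minimize(cost,[*x0,y],method="Nelder-Mead",options=dict(initial_simplex=np.array([[*x0,y]]+[[*(np.array(x0)+10*np.eye(3)[i]),y] for i in range(3)]+[[*x0,y+.15]]),xatol=.05,fatol=.01))
        if best is None or r.fun<best.fun: best=r
    print(n,best.x,best.fun,sum((a**2).sum() for a,_ in A.values()))
E
python3 fitloops.py
python3 - <<'E'
from fit import *
np.set_printoptions(suppress=True,precision=1)
def zs(x,y):return (300+x/6-.5+0.0,190+y/6-.5)
def zt(x,y):return (140+x/7-.5,160+y/7-.5)
for n,a,b in(("posttop",zs(335,285),zt(108,104)),("tiptop",zs(437,60),zt(118,388)),("postbase",zs(228,455),zt(218,205)),("plate1",zs(135,325),zt(352,290)),("plate2",zs(380,452),zt(78,298)),("plate3",zs(60,468),zt(350,112))):
    X,r=tri(a,E["s"],b,E["t"]);print(n,X,r)
for z in(0,12):
  for p in(zt(352,290),zt(78,298),zt(350,112),zt(78,120)): print(z,onplane(p,E["t"],"t",z))
  for p in(zs(135,325),zs(380,452),zs(60,468)): print("s",z,onplane(p,E["s"],"s",z))
for p in(zt(118,150),zt(118,370)): print("rod t",onplane(p,E["t"],"t",229))
for p in(zs(350,250),zs(430,80)): print("rod s",onplane(p,E["s"],"s",229))
print("top",onplane(zt(108,104),E["t"],"t",243),onplane(zs(335,285),E["s"],"s",243),onplane(zt(118,388),E["t"],"t",241),onplane(zs(437,60),E["s"],"s",241))
E
```

```text
L [ 582.39 -248.29  204.93    0.25] 39.412874060783835 69.7043072702332
M [ 468.67 -268.38  192.53    0.24] 35.53777623649529 61.0787261669954
S [ 525.7  -258.69  177.01    0.2 ] 37.06223830752792 66.667648791477
posttop [586.5 312.2 241.9] [-0.6 -0.1 -0.6  0.1]
tiptop [463.2 305.9 237.6] [ 1.1  0.2  1.1 -0.2]
postbase [586.8 312.   12.1] [ 3.   0.6  3.  -0.7]
plate1 [544.7 242.3   3.3] [ 1.   0.2  0.9 -0.3]
plate2 [540.9 380.    6.3] [ 0.7  0.1  0.7 -0.1]
plate3 [636.1 244.6   8.4] [ 0.8  0.2  0.8 -0.2]
0 [545.5 241.9   0. ]
0 [542.1 380.8   0. ]
0 [638.3 245.1   0. ]
0 [634.7 384.6   0. ]
s 0 [542.9 243.2   0. ]
s 0 [538.  381.4   0. ]
s 0 [632.9 245.2   0. ]
12 [543.5 240.1  12. ]
12 [540.1 377.9  12. ]
12 [635.5 243.3  12. ]
12 [632.  381.6  12. ]
s 12 [548.1 243.5  12. ]
s 12 [543.1 380.1  12. ]
s 12 [637.  245.5  12. ]
rod t [568.8 310.7 229. ]
rod t [472.4 307.  229. ]
rod s [562.2 311.3 229. ]
rod s [468.3 308.7 229. ]
top [586.1 312.6 243. ] [587.2 311.6 243. ] [462.9 304.  241. ] [465.  306.9 241. ]
```

```bash
cat > go.py <<'E'
# usage: go.py x y z yaw [pitch]: target TCP world pose -> tool units from present pose
import sys,numpy as np
from scipy.spatial.transform import Rotation as R
from rig import bot
np.set_printoptions(suppress=True,precision=3)
def target(yaw,pitch=0):  # tool x at yaw in world, z down; pitch: about world-yawed y axis
    M=R.from_euler("z",yaw)*R.from_euler("y",pitch)*R.from_euler("x",np.pi)
    return M
if __name__=="__main__":
    a=list(map(float,sys.argv[1:]));o=bot.get_obs();C=R.from_rotvec(o["tool_rot"])
    yaw=a[3];p=a[4] if len(a)>4 else 0
    d=C.inv().apply(np.array(a[:3])-o["ee_pos"])/150
    w=(C.inv()*target(yaw,p)).as_rotvec()/np.pi
    m=C.as_matrix()
    print("t",round(o["time_s"],2),"pos",np.array(o["ee_pos"]),"yaw",round(np.arctan2(m[1,0],m[0,0]),3),"zaxis",m[:,2],"F",np.array(o["ft_force"]),"gap",round(o["finger_gap"],3))
    print("shift",d,"turn",w)
E
python3 go.py 582.4 -248.3 265 0.2
```

```text
t 1.9 pos [ 246.84  -519.305  214.606] yaw 0.444 zaxis [ 0.  0. -1.] F [ 0.127 -0.335  0.35 ] gap 1.001
shift [ 2.796 -0.671 -0.336] turn [-0.    -0.     0.078]
```

play_rows(
  plan=[
    {"x": 0.2, "y": -0.05, "z": -0.15},
    {"x": 0.45, "y": -0.1, "z": -0.336},
    {"x": 0.7, "y": -0.17, "z": -0.336},
    {"x": 0.95, "y": -0.23, "z": -0.336},
  ],
  fingers=1,
)

```text
invalid input at $.plan[0]: expected keys x, y, z, wx, wy, wz
```

play_rows(
  plan=[
    {"x": 0.3, "y": -0.07},
    {"x": 0.6, "y": -0.14},
    {"x": 0.9, "y": -0.22, "wz": 0.03},
    {"x": 0.95, "y": -0.23, "wz": 0.078},
  ],
)

```text
invalid input at $.plan[0]: expected keys x, y, z, wx, wy, wz
```

```bash
python3 go.py 582.4 -248.3 265 0.2
```

```text
t 1.9 pos [ 246.84  -519.305  214.606] yaw 0.444 zaxis [ 0.  0. -1.] F [ 0.127 -0.335  0.35 ] gap 1.001
shift [ 2.796 -0.671 -0.336] turn [-0.    -0.     0.078]
```

play_rows(
  plan=[
    {"x": 0.2, "y": -0.05, "z": -0.15, "wx": 0, "wy": 0, "wz": 0},
    {"x": 0.45, "y": -0.1, "z": -0.336, "wx": 0, "wy": 0, "wz": 0},
    {"x": 0.7, "y": -0.17, "z": -0.336, "wx": 0, "wy": 0, "wz": 0},
    {"x": 0.95, "y": -0.23, "z": -0.336, "wx": 0, "wy": 0, "wz": 0},
  ],
  fingers=1,
)

```text
time_s: 2.3
ee_pos: [362.0, -426.6, 266.5]
tool_rot: [3.062, 0.69, 0.001]
ft_force: [0.1, -0.9, -0.5]
finger_gap: 0.999
```

play_rows(
  plan=[
    {"x": 0.3, "y": -0.07, "z": 0, "wx": 0, "wy": 0, "wz": 0},
    {"x": 0.6, "y": -0.14, "z": 0, "wx": 0, "wy": 0, "wz": 0},
    {"x": 0.9, "y": -0.22, "z": 0, "wx": 0, "wy": 0, "wz": 0.03},
    {"x": 0.95, "y": -0.23, "z": 0, "wx": 0, "wy": 0, "wz": 0.078},
  ],
)

```text
time_s: 2.7
ee_pos: [477.7, -331.1, 265.0]
tool_rot: [-3.125, -0.313, -0.002]
ft_force: [-1.5, -1.1, -0.5]
finger_gap: 1.004
```

```bash
python3 go.py 582.4 -248.3 265 0.2
```

```text
t 2.7 pos [ 477.656 -331.06   265.024] yaw 0.2 zaxis [ 0.001  0.001 -1.   ] F [-1.502 -1.095 -0.458] gap 1.004
shift [ 0.794 -0.402  0.002] turn [-0. -0. -0.]
```

play_rows(
  plan=[
    {"x": 0.26, "y": -0.13, "z": 0, "wx": 0, "wy": 0, "wz": 0},
    {"x": 0.52, "y": -0.26, "z": 0, "wx": 0, "wy": 0, "wz": 0},
    {"x": 0.78, "y": -0.39, "z": 0, "wx": 0, "wy": 0, "wz": 0},
    {"x": 0.78, "y": -0.39, "z": 0, "wx": 0, "wy": 0, "wz": 0},
  ],
)

```text
time_s: 3.1
ee_pos: [580.7, -250.3, 264.6]
tool_rot: [-3.124, -0.321, -0.002]
ft_force: [0.1, 0.1, -0.0]
finger_gap: 0.998
```

```bash
cat > pic.py <<'E'
import sys,cv2
from rig import cams
n=sys.argv[1];x,y,w,h=map(int,sys.argv[3:7]);c=cams.camera(sys.argv[2]);f=float(sys.argv[7])
cv2.imwrite(f"pics/{n}_full.png",c["frame"][:,:,::-1])
cv2.imwrite(f"pics/{n}.png",cv2.resize(c["frame"][y:y+h,x:x+w,::-1],None,fx=f,fy=f,interpolation=cv2.INTER_CUBIC))
E
python3 go.py 582.4 -248.3 161.5 0.2; python3 pic.py a1 scene 140 90 110 110 5.4
```

```text
t 3.1 pos [ 580.686 -250.303  264.579] yaw 0.205 zaxis [ 0.001  0.002 -1.   ] F [ 0.082  0.066 -0.046] gap 0.998
shift [ 0.013 -0.01   0.687] turn [-0.    -0.     0.002]
```

View pics/a1.png

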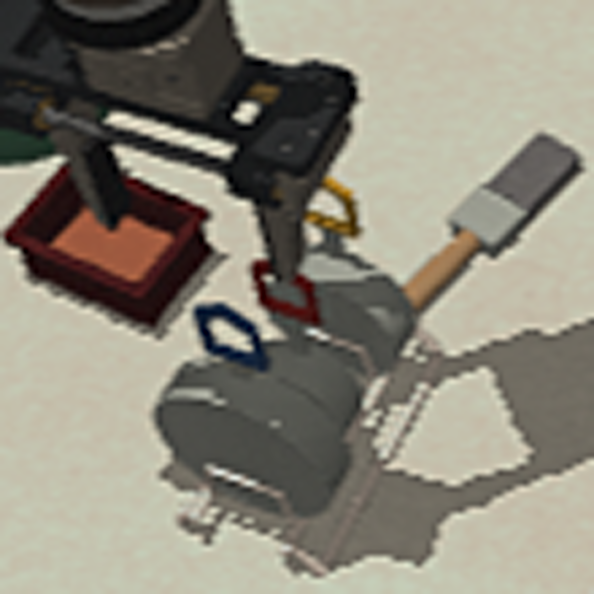

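play_rows(
  plan=[
    {"x": 0.013, "y": -0.01, "z": 0.15, "wx": 0, "wy": 0, "wz": 0},
    {"x": 0.013, "y": -0.01, "z": 0.3, "wx": 0, "wy": 0, "wz": 0},
    {"x": 0.013, "y": -0.01, "z": 0.45, "wx": 0, "wy": 0, "wz": 0},
    {"x": 0.013, "y": -0.01, "z": 0.6, "wx": 0, "wy": 0, "wz": 0},
    {"x": 0.013, "y": -0.01, "z": 0.687, "wx": 0, "wy": 0, "wz": 0},
    {"x": 0.013, "y": -0.01, "z": 0.687, "wx": 0, "wy": 0, "wz": 0},
  ],
)

```text
time_s: 3.75
ee_pos: [577.5, -252.2, 159.7]
tool_rot: [-3.124, -0.311, 0.005]
ft_force: [-0.0, 0.6, 0.3]
finger_gap: 1.001
```

```bash
python3 go.py 582.4 -248.3 161.5 0.2; python3 pic.py a2 scene 140 90 110 110 5.4;python3 pic.py a3 top 290 140 110 90 6
```

```text
t 3.75 pos [ 577.525 -252.204  159.722] yaw 0.198 zaxis [-0.004  0.002 -1.   ] F [-0.001  0.622  0.293] gap 1.001
shift [ 0.037 -0.019 -0.012] turn [-0.001  0.001 -0.   ]
```

View pics/a2.png

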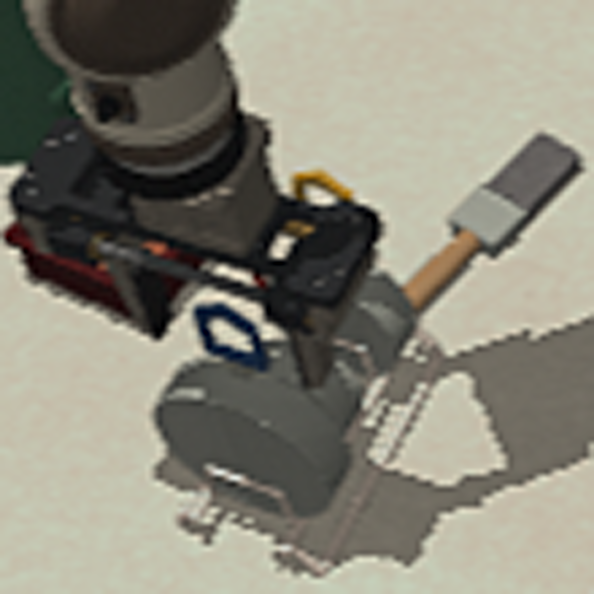

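View pics/a3.png

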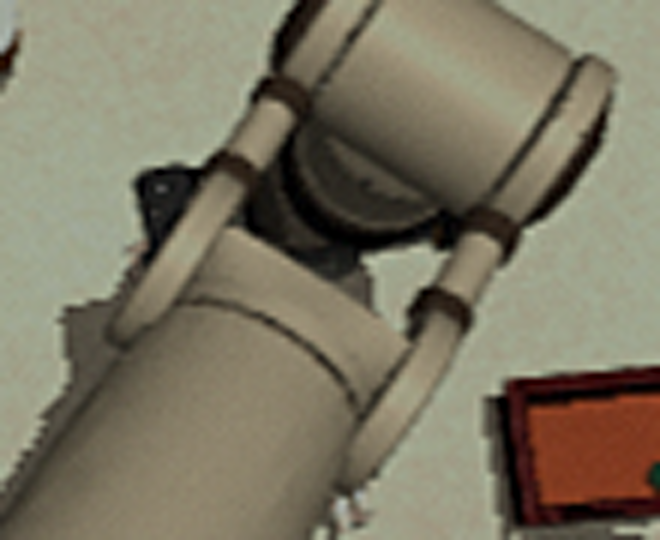

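```bash
python3 go.py 582.4 -248.3 161.5 0.2
```

```text
t 3.85 pos [ 579.347 -252.945  162.833] yaw 0.199 zaxis [ 0.001 -0.001 -1.   ] F [ 0.353 -0.527  0.892] gap 0.999
shift [ 0.026 -0.026  0.009] turn [ 0. -0. -0.]
```

play_rows(
  plan=[
    {"x": 0.02, "y": -0.02, "z": 0, "wx": 0, "wy": 0, "wz": 0},
    {"x": 0.02, "y": -0.02, "z": 0, "wx": 0, "wy": 0, "wz": 0},
  ],
)

```text
time_s: 4.05
ee_pos: [582.6, -248.8, 163.5]
tool_rot: [3.124, 0.313, 0.003]
ft_force: [0.1, -0.3, -0.4]
finger_gap: 0.998
```

play_rows(
  plan=[
    {"x": 0, "y": 0, "z": 0, "wx": 0, "wy": 0, "wz": 0},
    {"x": 0, "y": 0, "z": 0, "wx": 0, "wy": 0, "wz": 0},
    {"x": 0, "y": 0, "z": 0, "wx": 0, "wy": 0, "wz": 0},
    {"x": 0, "y": 0, "z": 0, "wx": 0, "wy": 0, "wz": 0},
    {"x": 0, "y": 0, "z": 0, "wx": 0, "wy": 0, "wz": 0},
  ],
  fingers=0,
)

```text
time_s: 4.55
ee_pos: [581.6, -248.7, 161.9]
tool_rot: [-3.126, -0.313, 0.0]
ft_force: [-1.0, -0.3, 0.1]
finger_gap: 0.584
```

```bash
python3 go.py 582.4 -248.3 261.5 0.2; python3 pic.py a4 scene 140 90 110 110 5.4; python3 go.py 582.4 -248.3 261.5 0.2
```

```text
t 4.55 pos [ 581.632 -248.676  161.899] yaw 0.2 zaxis [-0.  0. -1.] F [-1.038 -0.258  0.119] gap 0.584
shift [ 0.005 -0.002 -0.664] turn [-0.  0. -0.]
t 4.6 pos [ 581.624 -248.683  161.903] yaw 0.2 zaxis [-0.  0. -1.] F [-0.037  0.466  0.573] gap 0.546
shift [ 0.006 -0.002 -0.664] turn [-0.  0. -0.]
```

View pics/a4.png

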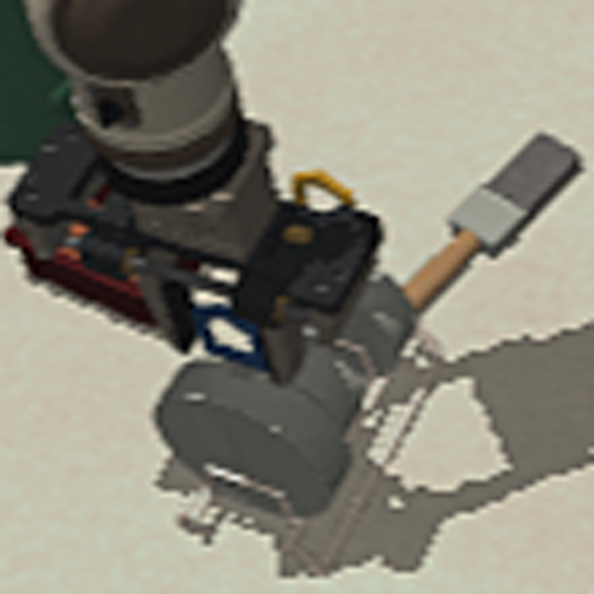

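Fingers straddle the blue loop (crop about (235,335)) and are nearly shut; still closing.

play_rows(
  plan=[
    {"x": 0, "y": 0, "z": 0, "wx": 0, "wy": 0, "wz": 0},
    {"x": 0, "y": 0, "z": 0, "wx": 0, "wy": 0, "wz": 0},
    {"x": 0, "y": 0, "z": 0, "wx": 0, "wy": 0, "wz": 0},
    {"x": 0, "y": 0, "z": 0, "wx": 0, "wy": 0, "wz": 0},
  ],
  fingers=0,
)

```text
time_s: 5.0
ee_pos: [581.7, -248.8, 161.9]
tool_rot: [3.126, 0.313, -0.0]
ft_force: [0.5, -1.9, -0.3]
finger_gap: 0.43
```

```bash
python3 go.py 582.4 -248.3 246.5 0.2
```

```text
t 5.0 pos [ 581.667 -248.812  161.923] yaw 0.199 zaxis [ 0. -0. -1.] F [ 0.543 -1.858 -0.281] gap 0.43
shift [ 0.005 -0.002 -0.564] turn [ 0.  0. -0.]
```

play_rows(
  plan=[
    {"x": 0, "y": 0, "z": -0.03, "wx": 0, "wy": 0, "wz": 0},
    {"x": 0, "y": 0, "z": -0.1, "wx": 0, "wy": 0, "wz": 0},
    {"x": 0, "y": 0, "z": -0.18, "wx": 0, "wy": 0, "wz": 0},
    {"x": 0, "y": 0, "z": -0.26, "wx": 0, "wy": 0, "wz": 0},
    {"x": 0, "y": 0, "z": -0.34, "wx": 0, "wy": 0, "wz": 0},
    {"x": 0, "y": 0, "z": -0.42, "wx": 0, "wy": 0, "wz": 0},
    {"x": 0, "y": 0, "z": -0.5, "wx": 0, "wy": 0, "wz": 0},
    {"x": 0, "y": 0, "z": -0.58, "wx": 0, "wy": 0, "wz": 0},
    {"x": 0, "y": 0, "z": -0.64, "wx": 0, "wy": 0, "wz": 0},
    {"x": 0, "y": 0, "z": -0.65, "wx": 0, "wy": 0, "wz": 0},
  ],
)

```text
time_s: 6.0
ee_pos: [582.3, -249.1, 261.3]
tool_rot: [3.124, 0.313, 0.003]
ft_force: [-0.2, -0.1, -1.8]
finger_gap: 0.431
```

```bash
python3 go.py 440 0 259 0.1;  python3 pic.py a5 scene 140 80 110 110 5.4; python3 go.py 440 0 259 0.1
```

```text
t 6.0 pos [ 582.295 -249.102  261.308] yaw 0.2 zaxis [ 0.002 -0.002 -1.   ] F [-0.166 -0.065 -1.82 ] gap 0.431
shift [-0.601 -1.816  0.011] turn [ 0.001 -0.001  0.032]
t 6.05 pos [ 582.053 -248.93   260.548] yaw 0.2 zaxis [ 0.001 -0.001 -1.   ] F [ 1.335 -0.513 -2.312] gap 0.435
shift [-0.599 -1.814  0.007] turn [ 0.    -0.     0.032]
```

View pics/a5.png

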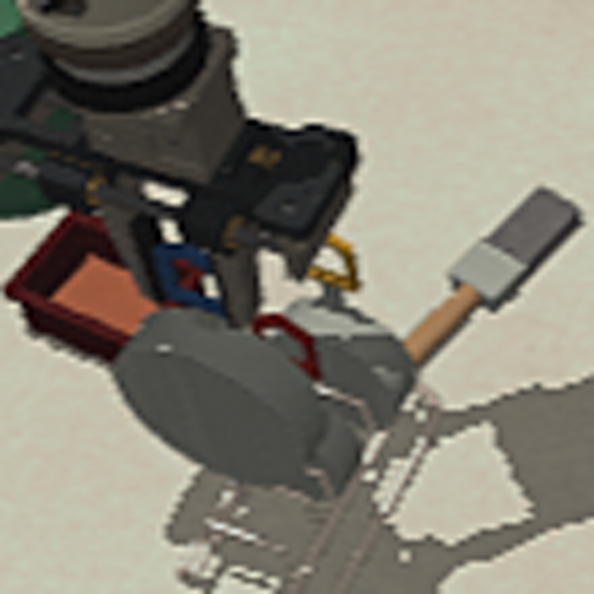

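play_rows(
  plan=[
    {"x": 0.02, "y": -0.1, "z": 0, "wx": 0, "wy": 0, "wz": 0},
    {"x": 0.05, "y": -0.25, "z": 0, "wx": 0, "wy": 0, "wz": 0},
    {"x": 0.08, "y": -0.4, "z": 0, "wx": 0, "wy": 0, "wz": 0},
    {"x": 0.1, "y": -0.55, "z": 0, "wx": 0, "wy": 0, "wz": 0},
    {"x": 0.09, "y": -0.7, "z": 0, "wx": 0, "wy": 0, "wz": 0},
    {"x": 0.0, "y": -0.83, "z": 0, "wx": 0, "wy": 0, "wz": 0},
    {"x": -0.12, "y": -0.93, "z": 0, "wx": 0, "wy": 0, "wz": 0},
    {"x": -0.24, "y": -0.98, "z": 0, "wx": 0, "wy": 0, "wz": 0},
    {"x": -0.34, "y": -1.0, "z": 0, "wx": 0, "wy": 0, "wz": 0},
  ],
)

```text
time_s: 6.95
ee_pos: [500.4, -109.6, 258.5]
tool_rot: [-3.124, -0.315, 0.003]
ft_force: [0.4, -1.2, -1.8]
finger_gap: 0.431
```

```bash
python3 go.py 420 100 259 0.035
```

```text
t 6.95 pos [ 500.387 -109.642  258.456] yaw 0.201 zaxis [-0.002  0.001 -1.   ] F [ 0.375 -1.222 -1.762] gap 0.431
shift [-0.246 -1.477 -0.001] turn [-0.001  0.     0.053]
```

play_rows(
  plan=[
    {"x": -0.05, "y": -0.15, "z": 0, "wx": 0, "wy": 0, "wz": 0.01},
    {"x": -0.1, "y": -0.33, "z": 0, "wx": 0, "wy": 0, "wz": 0.02},
    {"x": -0.15, "y": -0.5, "z": 0, "wx": 0, "wy": 0, "wz": 0.03},
    {"x": -0.2, "y": -0.67, "z": 0, "wx": 0, "wy": 0, "wz": 0.04},
    {"x": -0.25, "y": -0.84, "z": 0, "wx": 0, "wy": 0, "wz": 0.05},
    {"x": -0.27, "y": -1.0, "z": 0, "wx": 0, "wy": 0, "wz": 0.053},
  ],
)

```text
time_s: 7.55
ee_pos: [430.8, 29.1, 258.5]
tool_rot: [-3.14, -0.051, 0.002]
ft_force: [-0.9, -0.1, -1.9]
finger_gap: 0.433
```

```bash
python3 go.py 420 305 225 0.035
```

```text
t 7.55 pos [430.817  29.131 258.546] yaw 0.033 zaxis [-0.002  0.001 -1.   ] F [-0.858 -0.081 -1.884] gap 0.433
shift [-0.012 -1.84   0.225] turn [-0.     0.    -0.001]
```

play_rows(
  plan=[
    {"x": -0.02, "y": -0.18, "z": 0, "wx": 0, "wy": 0, "wz": 0},
    {"x": -0.05, "y": -0.36, "z": 0, "wx": 0, "wy": 0, "wz": 0},
    {"x": -0.07, "y": -0.54, "z": 0, "wx": 0, "wy": 0, "wz": 0},
    {"x": -0.07, "y": -0.72, "z": 0, "wx": 0, "wy": 0, "wz": 0},
    {"x": -0.07, "y": -0.88, "z": 0.0, "wx": 0, "wy": 0, "wz": 0},
    {"x": -0.07, "y": -1.0, "z": 0.05, "wx": 0, "wy": 0, "wz": 0},
  ],
)

```text
time_s: 8.15
ee_pos: [416.3, 179.0, 252.1]
tool_rot: [-3.14, -0.054, -0.001]
ft_force: [0.7, -0.4, -2.1]
finger_gap: 0.431
```

```bash
python3 go.py 415 306 206.5 0.035
```

```text
t 8.15 pos [416.284 178.956 252.086] yaw 0.035 zaxis [ 0.001  0.001 -1.   ] F [ 0.693 -0.406 -2.108] gap 0.431
shift [ 0.021 -0.846  0.305] turn [-0. -0. -0.]
```

play_rows(
  plan=[
    {"x": 0, "y": -0.15, "z": 0, "wx": 0, "wy": 0, "wz": 0},
    {"x": 0, "y": -0.32, "z": 0.05, "wx": 0, "wy": 0, "wz": 0},
    {"x": 0, "y": -0.5, "z": 0.12, "wx": 0, "wy": 0, "wz": 0},
    {"x": 0.01, "y": -0.66, "z": 0.2, "wx": 0, "wy": 0, "wz": 0},
    {"x": 0.02, "y": -0.79, "z": 0.27, "wx": 0, "wy": 0, "wz": 0},
    {"x": 0.02, "y": -0.84, "z": 0.3, "wx": 0, "wy": 0, "wz": 0},
    {"x": 0.02, "y": -0.84, "z": 0.3, "wx": 0, "wy": 0, "wz": 0},
  ],
)

```text
time_s: 8.85
ee_pos: [414.4, 303.3, 205.7]
tool_rot: [3.14, 0.055, -0.004]
ft_force: [-0.4, -0.2, -2.8]
finger_gap: 0.434
```

```bash
python3 go.py 415 306 206.5 0.035;  python3 pic.py b1 scene 320 140 100 110 5.4;python3 pic.py b2 top 110 160 100 90 6; python3 go.py 415 306 206.5 0.035
```

```text
t 8.85 pos [414.375 303.266 205.666] yaw 0.035 zaxis [-0.003 -0.001 -1.   ] F [-0.423 -0.22  -2.814] gap 0.434
shift [ 0.005 -0.018 -0.006] turn [ 0.     0.001 -0.   ]
t 8.95 pos [415.666 302.414 207.102] yaw 0.033 zaxis [-0. -0. -1.] F [ 0.313  0.545 -1.89 ] gap 0.43
shift [-0.004 -0.024  0.004] turn [ 0.     0.    -0.001]
```

View pics/b1.png

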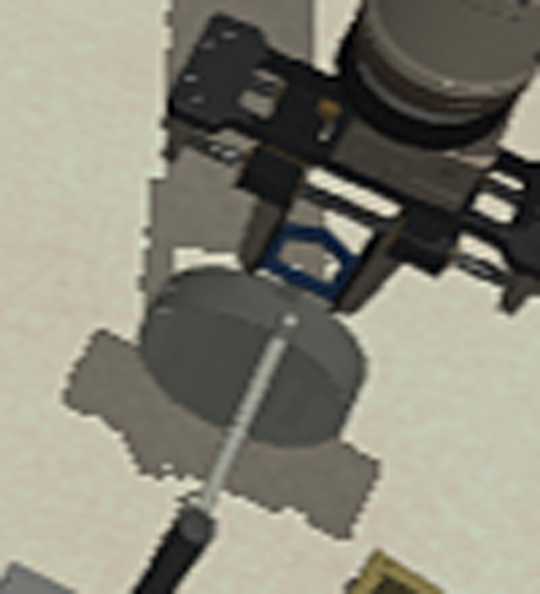

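View pics/b2.png

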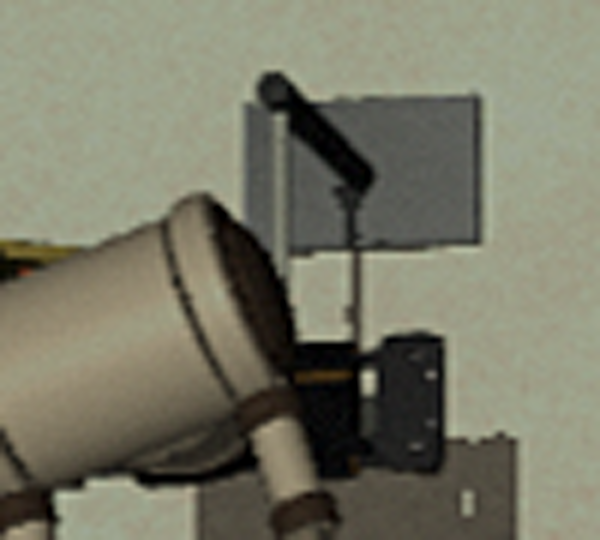

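play_rows(
  plan=[
    {"x": 0.06, "y": -0.02, "z": 0, "wx": 0, "wy": 0, "wz": 0},
    {"x": 0.13, "y": -0.02, "z": 0, "wx": 0, "wy": 0, "wz": 0},
    {"x": 0.18, "y": -0.02, "z": 0, "wx": 0, "wy": 0, "wz": 0},
    {"x": 0.2, "y": -0.02, "z": 0, "wx": 0, "wy": 0, "wz": 0},
    {"x": 0.2, "y": -0.02, "z": 0, "wx": 0, "wy": 0, "wz": 0},
  ],
)

```text
time_s: 9.45
ee_pos: [446.5, 306.5, 206.9]
tool_rot: [3.141, 0.051, -0.0]
ft_force: [-0.7, 0.1, -2.0]
finger_gap: 0.431
```

```bash
python3 pic.py b3 scene 340 160 70 80 7.4; python3 go.py 534.7 309.2 206.5 0.035
```

```text
t 9.5 pos [445.998 306.618 206.864] yaw 0.033 zaxis [-0. -0. -1.] F [ 0.463  0.608 -3.193] gap 0.432
shift [0.592 0.002 0.002] turn [ 0.     0.    -0.001]
```

View pics/b3.png

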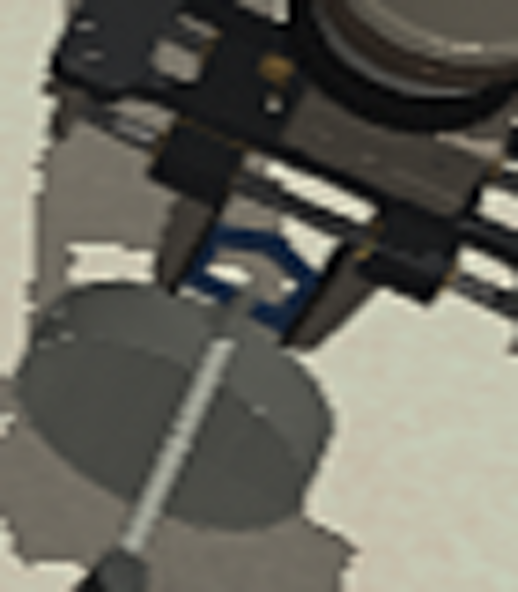

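play_rows(
  plan=[
    {"x": 0.04, "y": 0, "z": 0, "wx": 0, "wy": 0, "wz": 0},
    {"x": 0.1, "y": 0, "z": 0, "wx": 0, "wy": 0, "wz": 0},
    {"x": 0.17, "y": 0, "z": 0, "wx": 0, "wy": 0, "wz": 0},
    {"x": 0.24, "y": 0, "z": 0, "wx": 0, "wy": 0, "wz": 0},
    {"x": 0.28, "y": 0, "z": 0, "wx": 0, "wy": 0, "wz": 0},
    {"x": 0.3, "y": 0, "z": 0, "wx": 0, "wy": 0, "wz": 0},
  ],
)

```text
time_s: 10.1
ee_pos: [491.6, 308.2, 206.8]
tool_rot: [3.141, 0.051, -0.0]
ft_force: [-0.4, -0.1, -2.4]
finger_gap: 0.431
```

```bash
python3 pic.py b4 scene 340 160 70 80 7.4; python3 go.py 534.7 309.2 206.5 0.035
```

```text
t 10.15 pos [491.598 308.198 206.794] yaw 0.033 zaxis [ 0. -0. -1.] F [-0.709 -0.727 -3.536] gap 0.43
shift [0.287 0.003 0.002] turn [ 0.    -0.    -0.001]
```

View pics/b4.png

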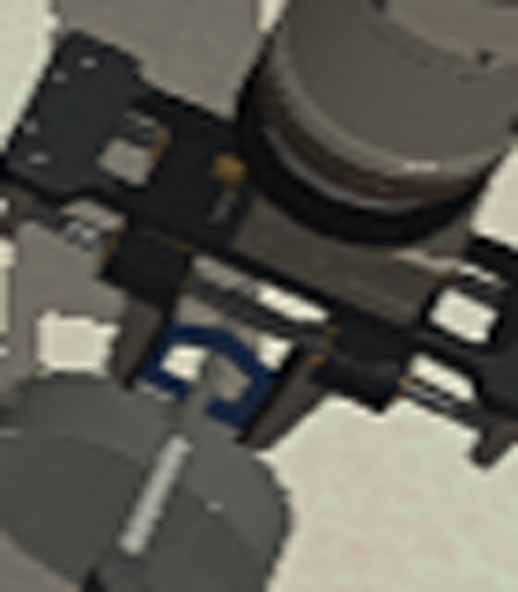

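play_rows(
  plan=[
    {"x": 0.07, "y": 0, "z": 0, "wx": 0, "wy": 0, "wz": 0},
    {"x": 0.15, "y": 0, "z": 0, "wx": 0, "wy": 0, "wz": 0},
    {"x": 0.22, "y": 0, "z": 0.02, "wx": 0, "wy": -0.01, "wz": 0},
    {"x": 0.26, "y": 0, "z": 0.06, "wx": 0, "wy": -0.022, "wz": 0},
    {"x": 0.265, "y": 0, "z": 0.09, "wx": 0, "wy": -0.022, "wz": 0},
    {"x": 0.265, "y": 0, "z": 0.115, "wx": 0, "wy": -0.022, "wz": 0},
    {"x": 0.265, "y": 0, "z": 0.115, "wx": 0, "wy": -0.022, "wz": 0},
  ],
)

```text
time_s: 10.85
ee_pos: [530.5, 309.9, 190.0]
tool_rot: [3.139, 0.052, -0.107]
ft_force: [0.1, -0.1, -2.0]
finger_gap: 0.425
```

```bash
python3 pic.py b5 scene 320 170 80 80 7.4; python3 go.py 531.7 309.2 187 0.035 0.07
```

```text
t 10.9 pos [530.194 309.86  189.97 ] yaw 0.034 zaxis [-0.068 -0.002 -0.998] F [-0.307  1.434 -1.467] gap 0.426
shift [0.011 0.005 0.019] turn [-0.    -0.001 -0.   ]
```

View pics/b5.png

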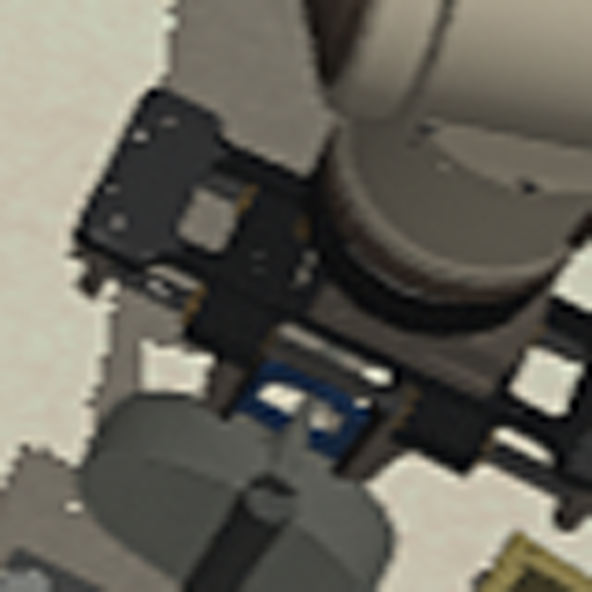

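play_rows(
  plan=[
    {"x": 0, "y": 0, "z": 0.006, "wx": 0, "wy": 0, "wz": 0},
    {"x": 0, "y": 0, "z": 0.012, "wx": 0, "wy": 0, "wz": 0},
    {"x": 0, "y": 0, "z": 0.018, "wx": 0, "wy": 0, "wz": 0},
    {"x": 0, "y": 0, "z": 0.018, "wx": 0, "wy": 0, "wz": 0},
  ],
)

```text
time_s: 11.3
ee_pos: [530.6, 310.1, 189.3]
tool_rot: [3.139, 0.053, -0.105]
ft_force: [-2.6, -0.2, 7.4]
finger_gap: 0.434
```

play_rows(
  plan=[
    {"x": 0, "y": 0, "z": -0.01, "wx": 0, "wy": 0, "wz": 0},
    {"x": 0, "y": 0, "z": -0.01, "wx": 0, "wy": 0, "wz": 0},
  ],
)

```text
time_s: 11.5
ee_pos: [530.5, 310.1, 189.4]
tool_rot: [3.139, 0.052, -0.107]
ft_force: [-1.1, 1.1, 5.0]
finger_gap: 0.432
```

play_rows(
  plan=[
    {"x": 0, "y": 0, "z": 0, "wx": 0, "wy": 0, "wz": 0},
    {"x": 0, "y": 0, "z": 0, "wx": 0, "wy": 0, "wz": 0},
    {"x": 0, "y": 0, "z": 0, "wx": 0, "wy": 0, "wz": 0},
    {"x": 0, "y": 0, "z": 0, "wx": 0, "wy": 0, "wz": 0},
    {"x": 0, "y": 0, "z": 0, "wx": 0, "wy": 0, "wz": 0},
    {"x": 0, "y": 0, "z": 0, "wx": 0, "wy": 0, "wz": 0},
    {"x": 0, "y": 0, "z": 0, "wx": 0, "wy": 0, "wz": 0},
  ],
  fingers=1,
)

```text
time_s: 12.2
ee_pos: [530.4, 309.6, 188.5]
tool_rot: [3.138, 0.052, -0.108]
ft_force: [-0.4, 0.1, -0.7]
finger_gap: 0.994
```

```bash
python3 pic.py b6 scene 310 150 100 100 6; python3 go.py 531.7 309.2 290 0.035 0.07
```

```text
t 12.25 pos [530.441 309.603 188.48 ] yaw 0.033 zaxis [-0.069 -0.002 -0.998] F [ 0.344 -0.493  0.029] gap 0.998
shift [-0.038  0.003 -0.676] turn [-0.    -0.    -0.001]
```

View pics/b6.png

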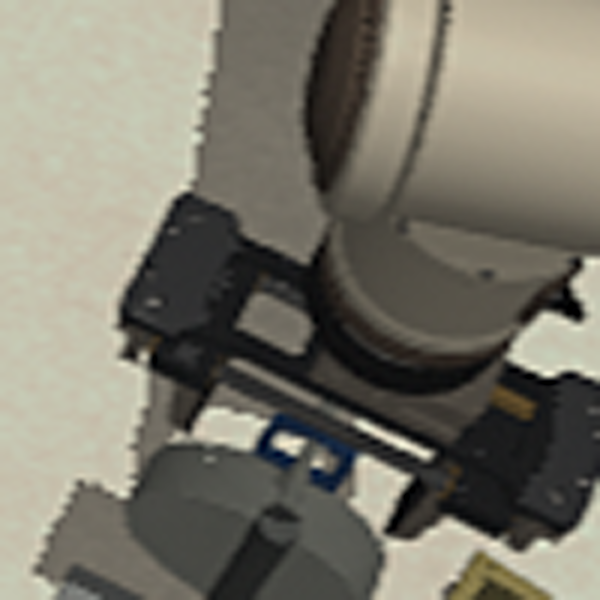

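play_rows(
  plan=[
    {"x": -0.01, "y": 0, "z": -0.1, "wx": 0, "wy": 0, "wz": 0},
    {"x": -0.02, "y": 0, "z": -0.25, "wx": 0, "wy": 0, "wz": 0},
    {"x": -0.03, "y": 0, "z": -0.45, "wx": 0, "wy": 0, "wz": 0},
    {"x": -0.038, "y": 0, "z": -0.676, "wx": 0, "wy": 0.022, "wz": 0},
    {"x": -0.3, "y": 0.1, "z": -0.676, "wx": 0, "wy": 0.022, "wz": 0},
    {"x": -0.6, "y": 0.3, "z": -0.676, "wx": 0, "wy": 0.022, "wz": 0},
    {"x": -0.7, "y": 0.6, "z": -0.676, "wx": 0, "wy": 0.022, "wz": 0},
    {"x": -0.7, "y": 0.93, "z": -0.676, "wx": 0, "wy": 0.022, "wz": 0},
  ],
)

```text
time_s: 13.05
ee_pos: [435.5, 167.0, 298.9]
tool_rot: [-3.141, -0.058, -0.005]
ft_force: [1.3, -0.6, -0.3]
finger_gap: 1.003
```

```bash
python3 pic.py c1 scene 310 150 100 100 6;python3 pic.py c2 top 110 160 100 90 6; python3 go.py 468.7 -268.4 290 0.2
```

```text
t 13.15 pos [437.602 162.865 298.707] yaw 0.027 zaxis [ 0.003 -0.002 -1.   ] F [0.268 0.697 0.591] gap 0.994
shift [0.129 2.88  0.064] turn [ 0.001 -0.001 -0.055]
```

View pics/c1.png

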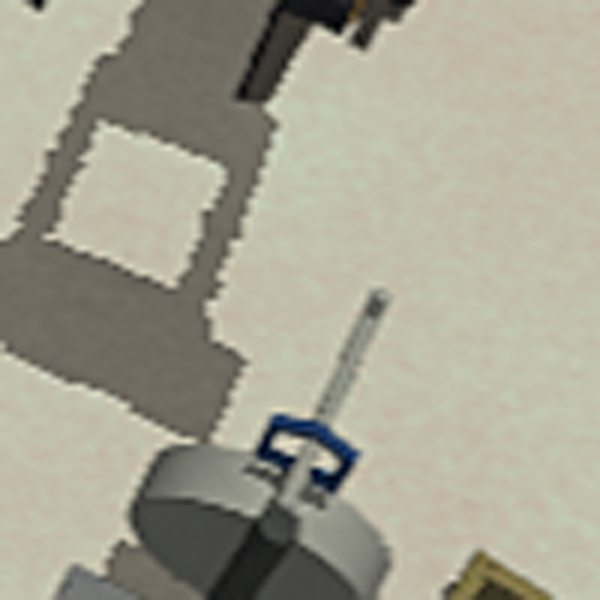

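View pics/c2.png

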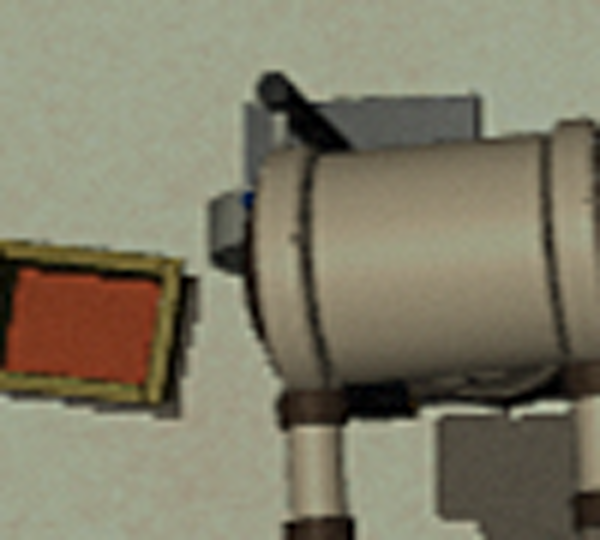

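play_rows(
  plan=[
    {"x": 0.02, "y": 0.33, "z": 0, "wx": 0, "wy": 0, "wz": 0},
    {"x": 0.03, "y": 0.66, "z": 0, "wx": 0, "wy": 0, "wz": 0},
    {"x": 0.04, "y": 0.98, "z": 0, "wx": 0, "wy": 0, "wz": 0},
  ],
)

```text
time_s: 13.45
ee_pos: [448.4, 19.3, 298.3]
tool_rot: [3.141, 0.054, 0.003]
ft_force: [1.1, 0.2, 0.4]
finger_gap: 1.002
```

play_rows(
  plan=[
    {"x": 0.02, "y": 0.33, "z": 0, "wx": 0, "wy": 0, "wz": -0.02},
    {"x": 0.03, "y": 0.66, "z": 0, "wx": 0, "wy": 0, "wz": -0.04},
    {"x": 0.04, "y": 0.98, "z": 0, "wx": 0, "wy": 0, "wz": -0.055},
  ],
)

```text
time_s: 13.75
ee_pos: [459.3, -128.1, 298.3]
tool_rot: [3.124, 0.326, 0.003]
ft_force: [0.3, 0.5, -0.5]
finger_gap: 0.999
```

```bash
python3 go.py 468.7 -268.4 250 0.2
```

```text
t 13.75 pos [ 459.319 -128.105  298.302] yaw 0.208 zaxis [ 0.002 -0.001 -1.   ] F [ 0.289  0.496 -0.541] gap 0.999
shift [-0.133  0.928  0.323] turn [ 0.    -0.001  0.003]
```

play_rows(
  plan=[
    {"x": -0.04, "y": 0.3, "z": 0.05, "wx": 0, "wy": 0, "wz": 0},
    {"x": -0.09, "y": 0.6, "z": 0.15, "wx": 0, "wy": 0, "wz": 0},
    {"x": -0.133, "y": 0.9, "z": 0.25, "wx": 0, "wy": 0, "wz": 0},
    {"x": -0.133, "y": 0.92, "z": 0.3, "wx": 0, "wy": 0, "wz": 0.003},
    {"x": -0.133, "y": 0.92, "z": 0.3, "wx": 0, "wy": 0, "wz": 0.003},
  ],
)

```text
time_s: 14.25
ee_pos: [467.4, -265.4, 251.1]
tool_rot: [-3.124, -0.305, 0.002]
ft_force: [-0.3, 0.1, -0.5]
finger_gap: 1.002
```

```bash
python3 pic.py d1 scene 140 90 110 110 5.4; python3 go.py 468.7 -268.4 147.5 0.2
```

```text
t 14.3 pos [ 467.915 -264.69   252.112] yaw 0.196 zaxis [-0.     0.001 -1.   ] F [ 0.744 -0.091 -0.545] gap 1.001
shift [0.    0.026 0.697] turn [-0.    -0.    -0.001]
```

View pics/d1.png

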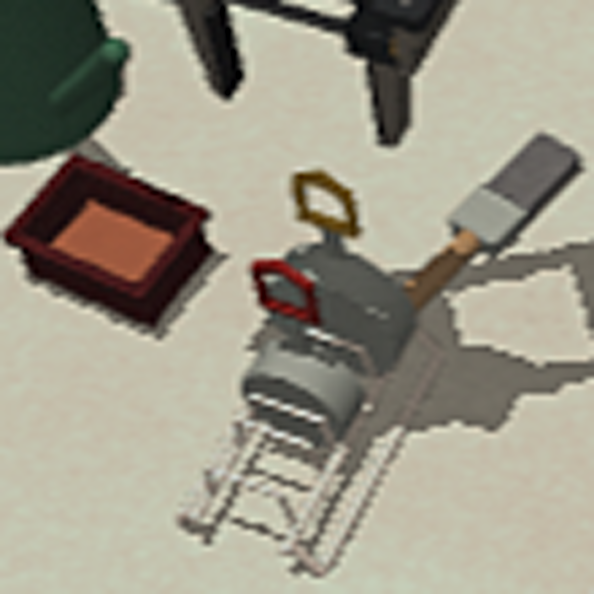

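play_rows(
  plan=[
    {"x": 0, "y": 0.024, "z": 0.15, "wx": 0, "wy": 0, "wz": 0},
    {"x": 0, "y": 0.024, "z": 0.3, "wx": 0, "wy": 0, "wz": 0},
    {"x": 0, "y": 0.024, "z": 0.45, "wx": 0, "wy": 0, "wz": 0},
    {"x": 0, "y": 0.024, "z": 0.6, "wx": 0, "wy": 0, "wz": 0},
    {"x": 0, "y": 0.024, "z": 0.697, "wx": 0, "wy": 0, "wz": 0},
    {"x": 0, "y": 0.024, "z": 0.697, "wx": 0, "wy": 0, "wz": 0},
  ],
)

```text
time_s: 14.9
ee_pos: [468.0, -267.0, 146.2]
tool_rot: [-3.124, -0.311, 0.003]
ft_force: [-0.6, 0.8, -0.3]
finger_gap: 0.997
```

```bash
python3 pic.py d2 scene 140 90 110 110 5.4; python3 go.py 468.7 -268.4 147.5 0.2
```

```text
t 14.95 pos [ 468.677 -267.967  147.685] yaw 0.198 zaxis [-0.  0. -1.] F [-0.282 -0.301  0.7  ] gap 0.999
shift [-0.     0.003  0.001] turn [-0.     0.    -0.001]
```

View pics/d2.png

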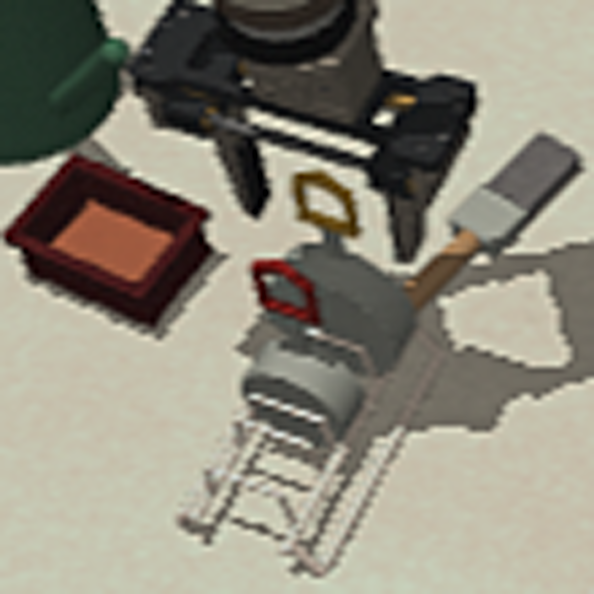

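play_rows(
  plan=[
    {"x": 0, "y": 0, "z": 0, "wx": 0, "wy": 0, "wz": 0},
    {"x": 0, "y": 0, "z": 0, "wx": 0, "wy": 0, "wz": 0},
    {"x": 0, "y": 0, "z": 0, "wx": 0, "wy": 0, "wz": 0},
    {"x": 0, "y": 0, "z": 0, "wx": 0, "wy": 0, "wz": 0},
    {"x": 0, "y": 0, "z": 0, "wx": 0, "wy": 0, "wz": 0},
    {"x": 0, "y": 0, "z": 0, "wx": 0, "wy": 0, "wz": 0},
    {"x": 0, "y": 0, "z": 0, "wx": 0, "wy": 0, "wz": 0},
    {"x": 0, "y": 0, "z": 0, "wx": 0, "wy": 0, "wz": 0},
    {"x": 0, "y": 0, "z": 0, "wx": 0, "wy": 0, "wz": 0},
    {"x": 0, "y": 0, "z": 0, "wx": 0, "wy": 0, "wz": 0},
  ],
  fingers=0,
)

```text
time_s: 15.95
ee_pos: [468.4, -269.1, 147.4]
tool_rot: [3.126, 0.308, 0.0]
ft_force: [0.4, -0.8, 0.6]
finger_gap: 0.428
```

play_rows(
  plan=[
    {"x": 0, "y": 0, "z": -0.03, "wx": 0, "wy": 0, "wz": 0},
    {"x": 0, "y": 0, "z": -0.1, "wx": 0, "wy": 0, "wz": 0},
    {"x": 0, "y": 0, "z": -0.18, "wx": 0, "wy": 0, "wz": 0},
    {"x": 0, "y": 0, "z": -0.27, "wx": 0, "wy": 0, "wz": 0},
    {"x": 0, "y": 0, "z": -0.36, "wx": 0, "wy": 0, "wz": 0},
    {"x": 0, "y": 0, "z": -0.45, "wx": 0, "wy": 0, "wz": 0},
    {"x": 0, "y": 0, "z": -0.54, "wx": 0, "wy": 0, "wz": 0},
    {"x": 0, "y": 0, "z": -0.62, "wx": 0, "wy": 0, "wz": 0},
    {"x": 0, "y": 0, "z": -0.68, "wx": 0, "wy": 0, "wz": 0},
    {"x": 0, "y": 0, "z": -0.7, "wx": 0, "wy": 0, "wz": 0},
  ],
)

```text
time_s: 16.95
ee_pos: [468.8, -269.4, 253.7]
tool_rot: [3.125, 0.308, 0.002]
ft_force: [-0.4, -0.1, -1.1]
finger_gap: 0.43
```

```bash
python3 pic.py d3 scene 140 90 110 110 5.4; python3 go.py 420 0 252 0.035
```

```text
t 17.0 pos [ 468.746 -269.304  253.534] yaw 0.196 zaxis [ 0.001 -0.001 -1.   ] F [ 0.585  0.084 -1.382] gap 0.426
shift [ 0.032 -1.824  0.008] turn [ 0.    -0.     0.051]
```

View pics/d3.png

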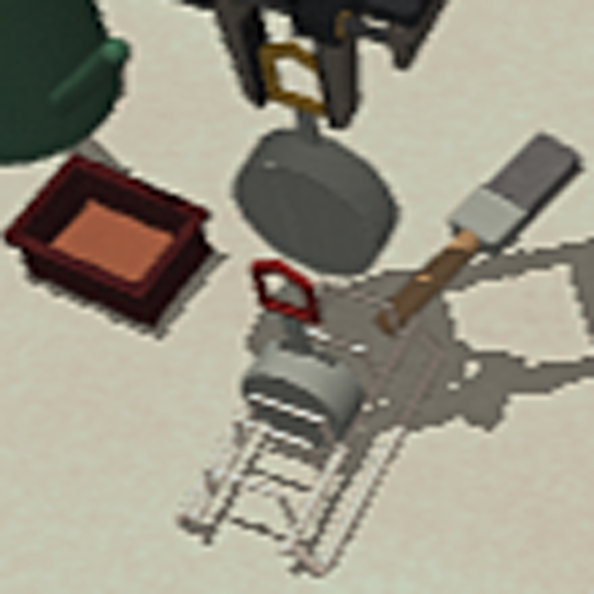

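play_rows(
  plan=[
    {"x": 0, "y": -0.1, "z": 0, "wx": 0, "wy": 0, "wz": 0},
    {"x": 0.01, "y": -0.28, "z": 0, "wx": 0, "wy": 0, "wz": 0.01},
    {"x": 0.01, "y": -0.46, "z": 0, "wx": 0, "wy": 0, "wz": 0.02},
    {"x": 0.02, "y": -0.64, "z": 0, "wx": 0, "wy": 0, "wz": 0.03},
    {"x": 0.02, "y": -0.82, "z": 0, "wx": 0, "wy": 0, "wz": 0.04},
    {"x": 0.02, "y": -1.0, "z": 0, "wx": 0, "wy": 0, "wz": 0.051},
  ],
)

```text
time_s: 17.6
ee_pos: [440.9, -119.1, 251.3]
tool_rot: [-3.14, -0.055, 0.003]
ft_force: [0.4, -0.1, -1.6]
finger_gap: 0.432
```

play_rows(
  plan=[
    {"x": -0.03, "y": -0.18, "z": 0, "wx": 0, "wy": 0, "wz": 0},
    {"x": -0.06, "y": -0.36, "z": 0, "wx": 0, "wy": 0, "wz": 0},
    {"x": -0.09, "y": -0.54, "z": 0, "wx": 0, "wy": 0, "wz": 0},
    {"x": -0.12, "y": -0.72, "z": 0, "wx": 0, "wy": 0, "wz": 0},
    {"x": -0.15, "y": -0.9, "z": 0, "wx": 0, "wy": 0, "wz": 0},
    {"x": -0.15, "y": -1.0, "z": 0, "wx": 0, "wy": 0, "wz": 0},
  ],
)

```text
time_s: 18.2
ee_pos: [412.4, 30.3, 251.4]
tool_rot: [-3.14, -0.06, 0.003]
ft_force: [0.9, -0.7, -0.8]
finger_gap: 0.433
```

```bash
python3 go.py 415 305 206.5 0.035
```

```text
t 18.2 pos [412.406  30.318 251.396] yaw 0.038 zaxis [-0.002  0.001 -1.   ] F [ 0.855 -0.747 -0.81 ] gap 0.433
shift [ 0.088 -1.829  0.301] turn [-0.     0.001  0.001]
```

play_rows(
  plan=[
    {"x": 0.01, "y": -0.18, "z": 0, "wx": 0, "wy": 0, "wz": 0},
    {"x": 0.02, "y": -0.36, "z": 0, "wx": 0, "wy": 0, "wz": 0},
    {"x": 0.03, "y": -0.54, "z": 0, "wx": 0, "wy": 0, "wz": 0},
    {"x": 0.04, "y": -0.72, "z": 0, "wx": 0, "wy": 0, "wz": 0},
    {"x": 0.04, "y": -0.9, "z": 0, "wx": 0, "wy": 0, "wz": 0},
    {"x": 0.04, "y": -1.0, "z": 0, "wx": 0, "wy": 0, "wz": 0},
  ],
)

```text
time_s: 18.8
ee_pos: [413.0, 180.1, 251.4]
tool_rot: [-3.141, -0.06, 0.003]
ft_force: [-0.1, -0.1, -1.6]
finger_gap: 0.432
```

play_rows(
  plan=[
    {"x": 0.01, "y": -0.15, "z": 0, "wx": 0, "wy": 0, "wz": 0},
    {"x": 0.02, "y": -0.33, "z": 0.05, "wx": 0, "wy": 0, "wz": 0},
    {"x": 0.03, "y": -0.5, "z": 0.12, "wx": 0, "wy": 0, "wz": 0},
    {"x": 0.04, "y": -0.66, "z": 0.2, "wx": 0, "wy": 0, "wz": 0},
    {"x": 0.04, "y": -0.78, "z": 0.27, "wx": 0, "wy": 0, "wz": 0},
    {"x": 0.04, "y": -0.82, "z": 0.3, "wx": 0, "wy": 0, "wz": 0},
    {"x": 0.04, "y": -0.82, "z": 0.3, "wx": 0, "wy": 0, "wz": 0},
  ],
)

```text
time_s: 19.5
ee_pos: [414.8, 301.2, 206.1]
tool_rot: [3.14, 0.059, -0.004]
ft_force: [0.1, -0.2, -0.9]
finger_gap: 0.43
```

```bash
python3 pic.py e1 scene 310 140 100 100 6; python3 pic.py e2 top 110 160 100 90 6;python3 go.py 415 305 206.5 0.035;python3 go.py 415 305 206.5 0.035
```

```text
t 19.6 pos [416.035 300.551 207.508] yaw 0.036 zaxis [-0. -0. -1.] F [ 0.482 -0.19  -0.708] gap 0.435
shift [-0.006 -0.03   0.007] turn [0. 0. 0.]
t 19.6 pos [416.035 300.551 207.508] yaw 0.036 zaxis [-0. -0. -1.] F [ 0.482 -0.19  -0.708] gap 0.435
shift [-0.006 -0.03   0.007] turn [0. 0. 0.]
```

View pics/e1.png

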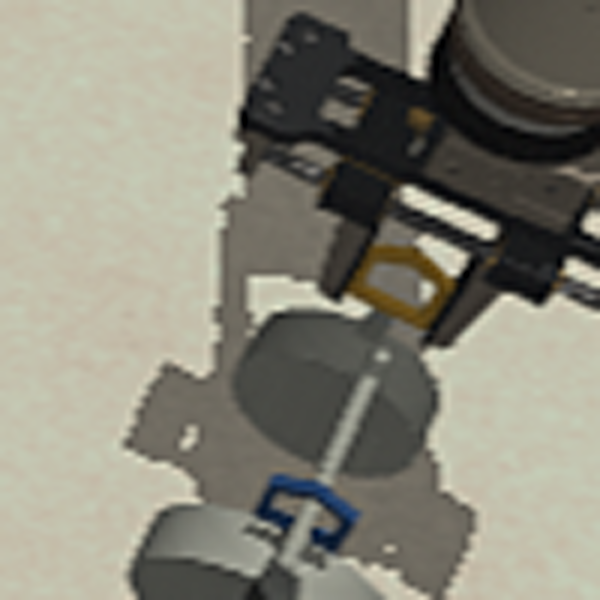

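View pics/e2.png

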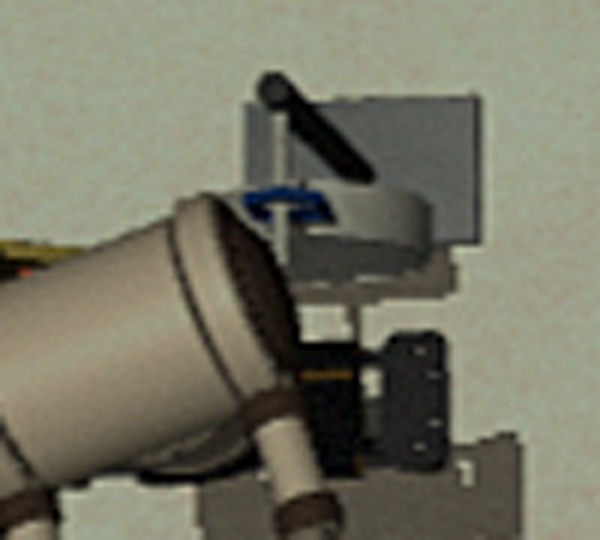

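```bash
cat > fith.py <<'E'
from fit import *
from scipy.spatial.transform import Rotation as Ro
np.set_printoptions(suppress=True,precision=3)
def alpha(im,c):
    r,g,b=im[...,0],im[...,1],im[...,2]
    v={"b":b-np.maximum(r,g),"r":r-np.maximum(g,b),"y":np.minimum(r,g)-b}[c]
    return np.clip(v-{"b":0,"r":15,"y":25}[c],0,None)
def sieve_mask(im,c,roi):
    a=alpha(im.astype(float),c)[roi[1]:roi[1]+roi[3],roi[0]:roi[0]+roi[2]];return np.clip(a/np.percentile(a,97.5),0,1)
def fit(c,views,x0,free):
    A=[(k,roi,sieve_mask(cv2.imread(f)[:,:,::-1],c,roi)) for k,f,roi in views]
    x0=np.array(x0,float)
    st=np.array([6,5,5,.12,.1])[free]
    def full(q): p=x0.copy();p[free]=q;return p
    def cost(q):
        p=full(q);R=(Ro.from_euler("z",p[3])*Ro.from_euler("y",p[4])).as_matrix()
        return sum(((render(loopparts(),R,p[:3],k,roi)-a)**2).sum() for k,roi,a in A)
    q0=x0[free];S=np.array([q0]+[q0+np.eye(len(q0))[i]*st for i in range(len(q0))])
    r=minimize(cost,q0,method="Nelder-Mead",options=dict(initial_simplex=S,xatol=.02,fatol=.005,maxiter=600))
    return full(r.x),r.fun,sum((a**2).sum() for *_,a in A)
E
python3 - <<'E'
from fith import *
sv=("s","pics/c1_full.png",(348,212,26,26)); tv=("t","pics/e2_full.png",(148,186,22,14))
print(fit("b",[sv],[535,309.2,229,.035,.07],[0,1,3,4]))
print(fit("b",[sv,tv],[535,309.2,229,.035,.07],[0,1,3,4]))
print(fit("b",[sv,tv],[535,309.2,229,.035,.07],[0,1,2,3,4]))
print(fit("y",[("s","pics/e1_full.png",(362,174,28,24))],[416,302,249,.035,0],[0,1,2]))
E
```

```text
(array([532.198, 311.532, 229.   ,   0.015,   0.098]), np.float64(39.16815771812844), np.float64(39.35634451019067))
(array([532.971, 311.694, 229.   ,   0.012,   0.078]), np.float64(71.83570446214866), np.float64(63.989832164511654))
(array([534.14 , 310.219, 232.057,  -0.003,   0.083]), np.float64(65.73135800762918), np.float64(63.989832164511654))
(array([415.81 , 301.776, 250.376,   0.035,   0.   ]), np.float64(26.69298873652584), np.float64(54.33744855967078))
```

Run:
```python
from fith import *
roi=(348,212,26,26);im=cv2.imread("pics/c1_full.png")
a=sieve_mask(im[:,:,::-1],"b",roi);R=(Ro.from_euler("z",.015)*Ro.from_euler("y",.098)).as_matrix()
b=render(loopparts(),R,np.array([532.2,311.5,229]),"s",roi)
x,y,w,h=roi;c=im[y:y+h,x:x+w]
o=np.hstack([c,np.dstack([a*255]*3).astype(np.uint8),np.dstack([b*255,a*0,a*255]).astype(np.uint8)])
cv2.imwrite("pics/ov.png",cv2.resize(o,None,fx=10,fy=10,interpolation=0))
```

```text
(no output)
```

View pics/ov.png

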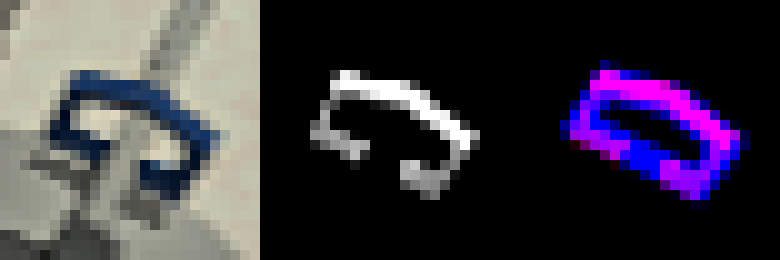

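play_rows(
  plan=[
    {"x": 0.06, "y": -0.025, "z": 0, "wx": 0, "wy": 0, "wz": 0},
    {"x": 0.13, "y": -0.025, "z": 0, "wx": 0, "wy": 0, "wz": 0},
    {"x": 0.18, "y": -0.025, "z": 0, "wx": 0, "wy": 0, "wz": 0},
    {"x": 0.2, "y": -0.025, "z": 0, "wx": 0, "wy": 0, "wz": 0},
    {"x": 0.2, "y": -0.025, "z": 0, "wx": 0, "wy": 0, "wz": 0},
  ],
)

```text
time_s: 20.1
ee_pos: [446.7, 305.6, 207.3]
tool_rot: [3.141, 0.056, -0.0]
ft_force: [0.1, 0.3, -1.3]
finger_gap: 0.43
```

```bash
python3 pic.py e3 scene 320 160 80 80 7.4; python3 go.py 485 307.5 207 0.035
```

```text
t 20.15 pos [446.324 305.697 207.268] yaw 0.036 zaxis [-0. -0. -1.] F [ 0.096  0.464 -1.395] gap 0.433
shift [ 0.258 -0.003  0.002] turn [0. 0. 0.]
```

View pics/e3.png

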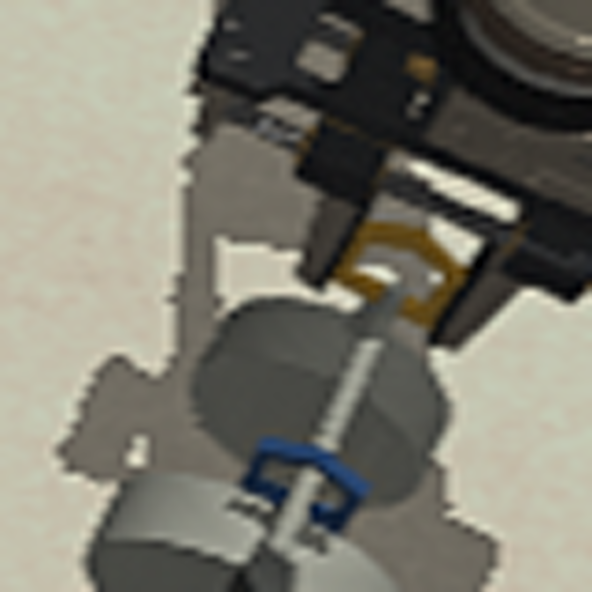

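play_rows(
  plan=[
    {"x": 0.04, "y": 0, "z": 0, "wx": 0, "wy": 0, "wz": 0},
    {"x": 0.1, "y": 0, "z": 0, "wx": 0, "wy": 0, "wz": 0},
    {"x": 0.16, "y": 0, "z": 0, "wx": 0, "wy": 0, "wz": 0},
    {"x": 0.2, "y": 0, "z": 0, "wx": 0, "wy": 0, "wz": 0},
    {"x": 0.22, "y": 0, "z": 0, "wx": 0, "wy": -0.01, "wz": 0},
    {"x": 0.205, "y": 0, "z": 0.02, "wx": 0, "wy": -0.027, "wz": 0},
    {"x": 0.205, "y": 0, "z": 0.06, "wx": 0, "wy": -0.027, "wz": 0},
    {"x": 0.205, "y": 0, "z": 0.1, "wx": 0, "wy": -0.027, "wz": 0},
    {"x": 0.205, "y": 0, "z": 0.1, "wx": 0, "wy": -0.027, "wz": 0},
  ],
)

```text
time_s: 21.05
ee_pos: [475.9, 306.7, 190.9]
tool_rot: [3.136, 0.057, -0.136]
ft_force: [-0.6, 0.0, -1.6]
finger_gap: 0.432
```

```bash
python3 pic.py e4 scene 310 170 80 80 7.4; python3 pic.py e5 top 110 160 100 90 6; python3 go.py 512.4 309 192 0.035 .085
```

```text
t 21.15 pos [476.414 307.002 192.111] yaw 0.037 zaxis [-0.085 -0.003 -0.996] F [-0.946  0.827 -1.908] gap 0.431
shift [ 0.239 -0.005 -0.02 ] turn [ 0. -0.  0.]
```

View pics/e4.png

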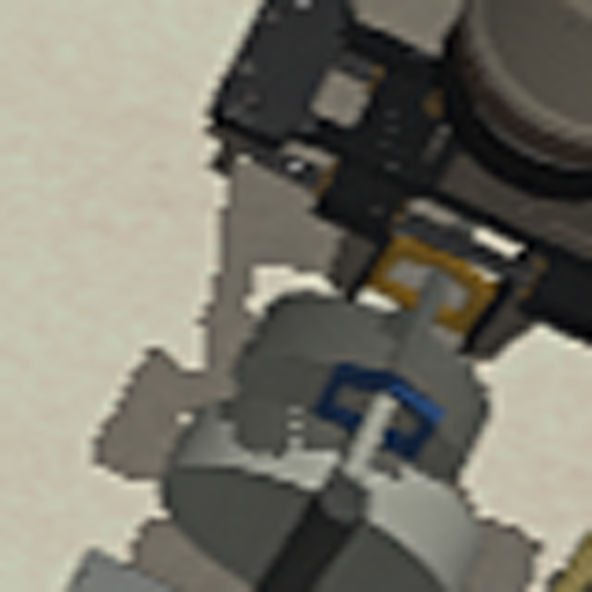

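View pics/e5.png

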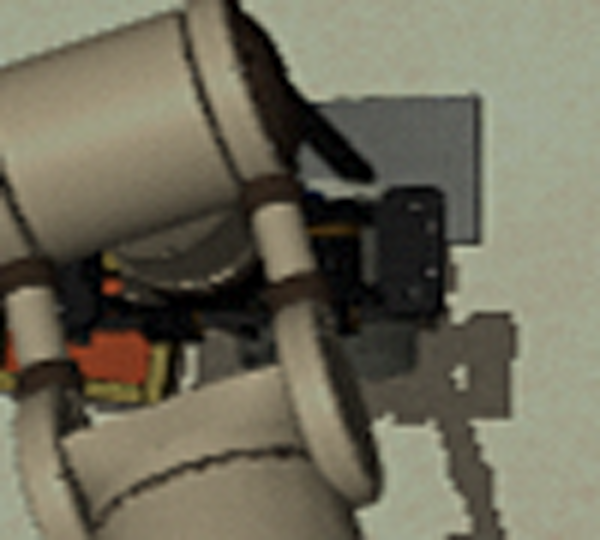

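play_rows(
  plan=[
    {"x": 0.04, "y": 0, "z": -0.003, "wx": 0, "wy": 0, "wz": 0},
    {"x": 0.08, "y": 0, "z": -0.006, "wx": 0, "wy": 0, "wz": 0},
    {"x": 0.12, "y": 0, "z": -0.01, "wx": 0, "wy": 0, "wz": 0},
    {"x": 0.16, "y": 0, "z": -0.013, "wx": 0, "wy": 0, "wz": 0},
    {"x": 0.2, "y": 0, "z": -0.016, "wx": 0, "wy": 0, "wz": 0},
    {"x": 0.23, "y": 0, "z": -0.019, "wx": 0, "wy": 0, "wz": 0},
    {"x": 0.239, "y": 0, "z": -0.02, "wx": 0, "wy": 0, "wz": 0},
    {"x": 0.239, "y": 0, "z": -0.02, "wx": 0, "wy": 0, "wz": 0},
  ],
)

```text
time_s: 21.95
ee_pos: [513.0, 308.3, 192.2]
tool_rot: [3.137, 0.057, -0.133]
ft_force: [0.2, -0.7, -2.5]
finger_gap: 0.428
```

```bash
python3 pic.py e6 scene 310 170 80 80 7.4; python3 go.py 512.4 309 192 0.035 .085
```

```text
t 22.0 pos [512.767 308.288 192.253] yaw 0.036 zaxis [-0.085 -0.003 -0.996] F [ 0.271 -0.441 -0.782] gap 0.43
shift [-0.002 -0.005  0.002] turn [0. 0. 0.]
```

View pics/e6.png

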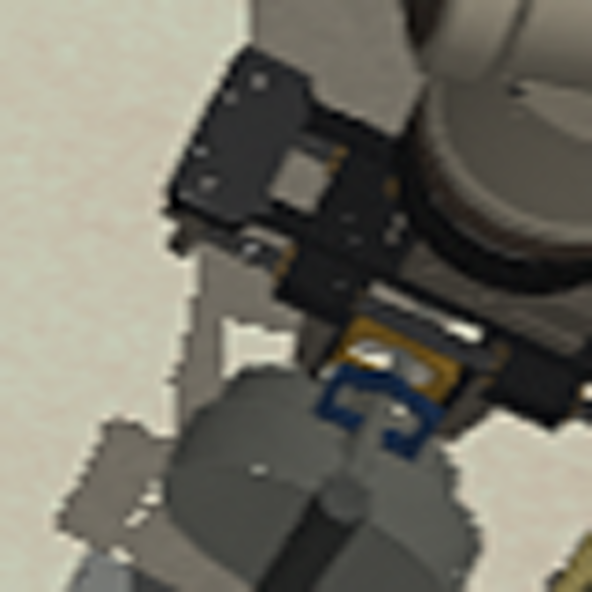

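play_rows(
  plan=[
    {"x": 0, "y": 0, "z": 0.008, "wx": 0, "wy": 0, "wz": 0},
    {"x": 0, "y": 0, "z": 0.016, "wx": 0, "wy": 0, "wz": 0},
    {"x": 0, "y": 0, "z": 0.02, "wx": 0, "wy": 0, "wz": 0},
    {"x": 0, "y": 0, "z": 0.02, "wx": 0, "wy": 0, "wz": 0},
  ],
)

```text
time_s: 22.4
ee_pos: [512.5, 308.3, 189.5]
tool_rot: [3.137, 0.057, -0.133]
ft_force: [-0.8, 0.2, -0.9]
finger_gap: 0.431
```

play_rows(
  plan=[
    {"x": 0, "y": 0, "z": 0.006, "wx": 0, "wy": 0, "wz": 0},
    {"x": 0, "y": 0, "z": 0.012, "wx": 0, "wy": 0, "wz": 0},
    {"x": 0, "y": 0, "z": 0.012, "wx": 0, "wy": 0, "wz": 0},
  ],
)

```text
time_s: 22.7
ee_pos: [512.8, 308.7, 188.9]
tool_rot: [3.138, 0.057, -0.131]
ft_force: [-2.0, 0.2, 4.5]
finger_gap: 0.43
```

Contact; ease slightly and release.

play_rows(
  plan=[
    {"x": 0, "y": 0, "z": -0.006, "wx": 0, "wy": 0, "wz": 0},
    {"x": 0, "y": 0, "z": -0.006, "wx": 0, "wy": 0, "wz": 0},
  ],
)

```text
time_s: 22.9
ee_pos: [512.7, 308.6, 189.0]
tool_rot: [3.137, 0.057, -0.132]
ft_force: [-0.9, 1.3, 3.2]
finger_gap: 0.432
```

play_rows(
  plan=[
    {"x": 0, "y": 0, "z": 0, "wx": 0, "wy": 0, "wz": 0},
    {"x": 0, "y": 0, "z": 0, "wx": 0, "wy": 0, "wz": 0},
    {"x": 0, "y": 0, "z": 0, "wx": 0, "wy": 0, "wz": 0},
    {"x": 0, "y": 0, "z": 0, "wx": 0, "wy": 0, "wz": 0},
    {"x": 0, "y": 0, "z": 0, "wx": 0, "wy": 0, "wz": 0},
    {"x": 0, "y": 0, "z": 0, "wx": 0, "wy": 0, "wz": 0},
    {"x": 0, "y": 0, "z": 0, "wx": 0, "wy": 0, "wz": 0},
  ],
  fingers=1,
)

```text
time_s: 23.6
ee_pos: [512.5, 308.3, 188.4]
tool_rot: [3.137, 0.057, -0.133]
ft_force: [-0.0, 0.1, -0.0]
finger_gap: 0.997
```

```bash
python3 pic.py e7 scene 310 170 80 80 7.4; python3 go.py 512.4 308.5 290 0.035
```

```text
t 23.65 pos [512.496 308.268 188.438] yaw 0.036 zaxis [-0.085 -0.003 -0.996] F [ 0.199 -0.052  0.42 ] gap 0.999
shift [-0.058 -0.002 -0.675] turn [0.    0.027 0.   ]
```

View pics/e7.png

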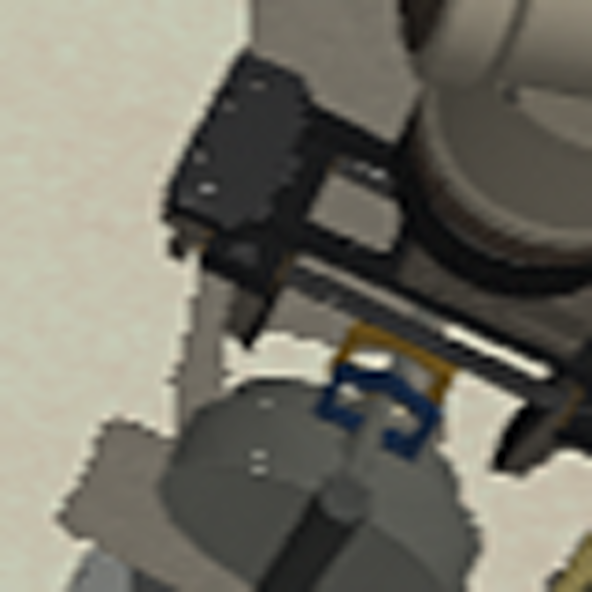

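play_rows(
  plan=[
    {"x": -0.01, "y": 0, "z": -0.1, "wx": 0, "wy": 0, "wz": 0},
    {"x": -0.02, "y": 0, "z": -0.25, "wx": 0, "wy": 0, "wz": 0},
    {"x": -0.04, "y": 0, "z": -0.45, "wx": 0, "wy": 0, "wz": 0},
    {"x": -0.058, "y": 0, "z": -0.676, "wx": 0, "wy": 0.027, "wz": 0},
    {"x": -0.3, "y": 0.15, "z": -0.676, "wx": 0, "wy": 0.027, "wz": 0},
    {"x": -0.45, "y": 0.42, "z": -0.66, "wx": 0, "wy": 0.027, "wz": 0},
    {"x": -0.5, "y": 0.72, "z": -0.66, "wx": 0, "wy": 0.027, "wz": 0},
    {"x": -0.5, "y": 1.0, "z": -0.66, "wx": 0, "wy": 0.027, "wz": 0},
  ],
)

```text
time_s: 24.45
ee_pos: [450.7, 155.0, 295.2]
tool_rot: [-3.141, -0.059, -0.004]
ft_force: [1.0, -0.2, -0.3]
finger_gap: 0.997
```

play_rows(
  plan=[
    {"x": 0.02, "y": 0.33, "z": 0, "wx": 0, "wy": 0, "wz": 0},
    {"x": 0.03, "y": 0.66, "z": 0, "wx": 0, "wy": 0, "wz": 0},
    {"x": 0.04, "y": 0.98, "z": 0, "wx": 0, "wy": 0, "wz": 0},
  ],
)

```text
time_s: 24.75
ee_pos: [462.9, 7.4, 295.1]
tool_rot: [3.14, 0.057, 0.004]
ft_force: [0.6, -0.1, -0.6]
finger_gap: 1.001
```

```bash
python3 pic.py f1 scene 310 170 100 100 6; python3 pic.py f2 top 110 160 100 90 6; python3 go.py 524.5 -258.7 250 0.2
```

```text
t 24.85 pos [463.27    4.308 294.727] yaw 0.029 zaxis [ 0.002 -0.002 -1.   ] F [-0.478  0.813  0.557] gap 0.998
shift [0.357 1.764 0.303] turn [ 0.001 -0.    -0.055]
```

View pics/f1.png

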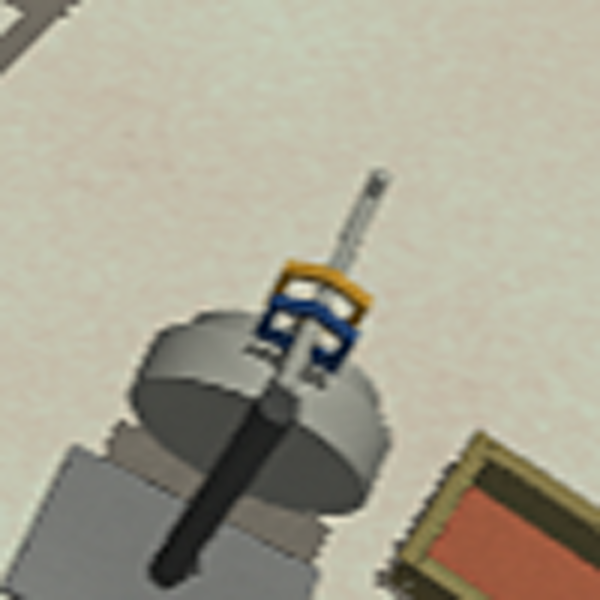

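View pics/f2.png

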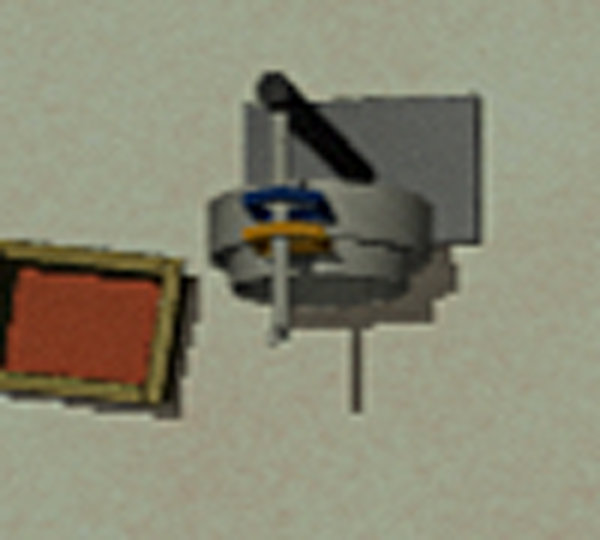

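Run:
```python
from fith import *
print(fit("y",[("s","pics/f1_full.png",(350,208,26,22)),("t","pics/f2_full.png",(146,192,24,14))],[516,309.2,229,.035,.08],[0,1,3]))
print(fit("b",[("t","pics/f2_full.png",(146,186,24,14))],[533,309.2,229,.035,.08],[0,1,3,4]))
print(fit("b",[("s","pics/f1_full.png",(348,212,26,26)),("t","pics/f2_full.png",(146,186,24,14))],[533,309.2,229,.035,.08],[0,1,3,4]))
```

```text
(array([515.03 , 309.537, 229.   ,  -0.027,   0.08 ]), np.float64(110.30546680503204), np.float64(49.140992393014926))
(array([534.135, 315.596, 229.   ,   0.011,  -0.2  ]), np.float64(13.027740078602248), np.float64(24.273919753086417))
(array([533.264, 310.407, 229.   ,   0.037,   0.085]), np.float64(71.48880005883198), np.float64(64.82553301850712))
```

play_rows(
  plan=[
    {"x": 0.06, "y": 0.3, "z": 0, "wx": 0, "wy": 0, "wz": -0.02},
    {"x": 0.13, "y": 0.6, "z": 0, "wx": 0, "wy": 0, "wz": -0.04},
    {"x": 0.2, "y": 0.93, "z": 0, "wx": 0, "wy": 0, "wz": -0.055},
  ],
)

```text
time_s: 25.15
ee_pos: [498.4, -129.0, 294.9]
tool_rot: [3.123, 0.334, 0.003]
ft_force: [0.7, 0.6, 1.2]
finger_gap: 1.0
```

```bash
python3 go.py 524.5 -258.7 240 0.2
```

```text
t 25.15 pos [ 498.449 -129.002  294.927] yaw 0.213 zaxis [ 0.002 -0.    -1.   ] F [0.695 0.567 1.171] gap 1.0
shift [-0.014  0.882  0.367] turn [ 0.    -0.001  0.004]
```

play_rows(
  plan=[
    {"x": 0, "y": 0.3, "z": 0.05, "wx": 0, "wy": 0, "wz": 0},
    {"x": -0.01, "y": 0.6, "z": 0.15, "wx": 0, "wy": 0, "wz": 0},
    {"x": -0.01, "y": 0.86, "z": 0.25, "wx": 0, "wy": 0, "wz": 0.004},
    {"x": -0.01, "y": 0.87, "z": 0.33, "wx": 0, "wy": 0, "wz": 0.004},
    {"x": -0.01, "y": 0.87, "z": 0.33, "wx": 0, "wy": 0, "wz": 0.004},
  ],
)

```text
time_s: 25.65
ee_pos: [522.8, -255.6, 242.3]
tool_rot: [-3.123, -0.307, 0.004]
ft_force: [-0.4, 0.5, -0.4]
finger_gap: 1.004
```

```bash
python3 pic.py g1 scene 140 90 110 110 5.4; python3 go.py 525 -258.7 132.5 0.2
```

```text
t 25.7 pos [ 523.307 -255.096  243.702] yaw 0.197 zaxis [-0.001  0.002 -1.   ] F [ 0.614 -0.159  0.028] gap 1.002
shift [0.007 0.027 0.741] turn [-0.001  0.    -0.001]
```

View pics/g1.png

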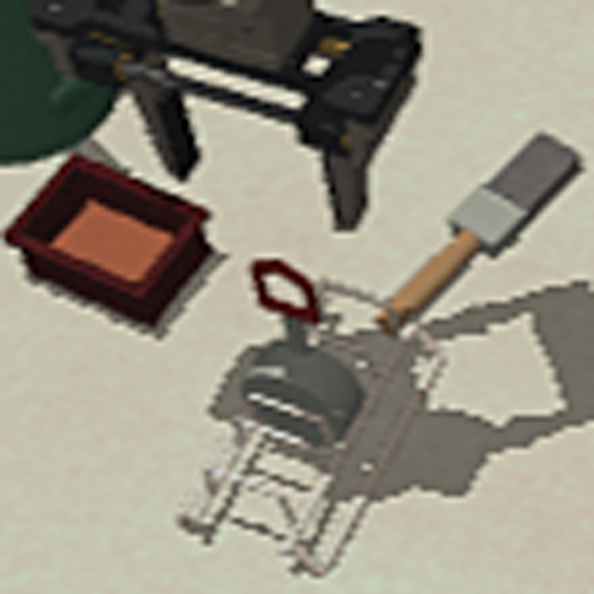

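play_rows(
  plan=[
    {"x": 0.007, "y": 0.025, "z": 0.15, "wx": 0, "wy": 0, "wz": 0},
    {"x": 0.007, "y": 0.025, "z": 0.3, "wx": 0, "wy": 0, "wz": 0},
    {"x": 0.007, "y": 0.025, "z": 0.45, "wx": 0, "wy": 0, "wz": 0},
    {"x": 0.007, "y": 0.025, "z": 0.6, "wx": 0, "wy": 0, "wz": 0},
    {"x": 0.007, "y": 0.025, "z": 0.73, "wx": 0, "wy": 0, "wz": 0},
    {"x": 0.007, "y": 0.025, "z": 0.74, "wx": 0, "wy": 0, "wz": 0},
  ],
)

```text
time_s: 26.3
ee_pos: [524.5, -257.3, 131.7]
tool_rot: [-3.124, -0.311, 0.004]
ft_force: [0.1, -0.1, -0.1]
finger_gap: 1.001
```

```bash
python3 pic.py g2 scene 140 90 110 110 5.4; python3 go.py 525 -258.7 132.5 0.2
```

```text
t 26.35 pos [ 525.16  -258.104  133.083] yaw 0.198 zaxis [-0.001  0.001 -1.   ] F [ 0.673 -0.048  0.688] gap 1.001
shift [-0.002  0.004  0.004] turn [-0.     0.    -0.001]
```

View pics/g2.png

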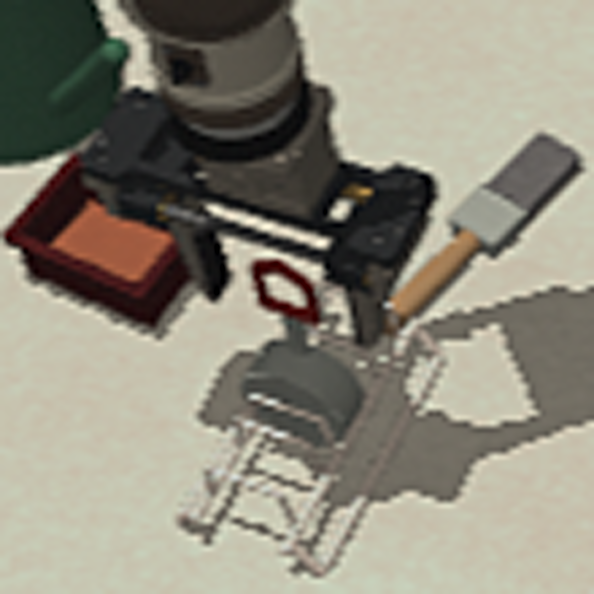

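Fingertips at (215,297) and (365,340), midpoint (290,318), bracketing the red loop's bottom at (290,312). Grip and lift.

play_rows(
  plan=[
    {"x": 0, "y": 0, "z": 0, "wx": 0, "wy": 0, "wz": 0},
    {"x": 0, "y": 0, "z": 0, "wx": 0, "wy": 0, "wz": 0},
    {"x": 0, "y": 0, "z": 0, "wx": 0, "wy": 0, "wz": 0},
    {"x": 0, "y": 0, "z": 0, "wx": 0, "wy": 0, "wz": 0},
    {"x": 0, "y": 0, "z": 0, "wx": 0, "wy": 0, "wz": 0},
    {"x": 0, "y": 0, "z": 0, "wx": 0, "wy": 0, "wz": 0},
    {"x": 0, "y": 0, "z": 0, "wx": 0, "wy": 0, "wz": 0},
    {"x": 0, "y": 0, "z": 0, "wx": 0, "wy": 0, "wz": 0},
    {"x": 0, "y": 0, "z": 0, "wx": 0, "wy": 0, "wz": 0},
    {"x": 0, "y": 0, "z": 0, "wx": 0, "wy": 0, "wz": 0},
  ],
  fingers=0,
)

```text
time_s: 27.35
ee_pos: [525.1, -259.8, 132.9]
tool_rot: [-3.126, -0.308, 0.0]
ft_force: [-0.2, 0.7, -0.4]
finger_gap: 0.43
```

play_rows(
  plan=[
    {"x": 0, "y": 0, "z": -0.03, "wx": 0, "wy": 0, "wz": 0},
    {"x": 0, "y": 0, "z": -0.1, "wx": 0, "wy": 0, "wz": 0},
    {"x": 0, "y": 0, "z": -0.18, "wx": 0, "wy": 0, "wz": 0},
    {"x": 0, "y": 0, "z": -0.28, "wx": 0, "wy": 0, "wz": 0},
    {"x": 0, "y": 0, "z": -0.38, "wx": 0, "wy": 0, "wz": 0},
    {"x": 0, "y": 0, "z": -0.48, "wx": 0, "wy": 0, "wz": 0},
    {"x": 0, "y": 0, "z": -0.58, "wx": 0, "wy": 0, "wz": 0},
    {"x": 0, "y": 0, "z": -0.68, "wx": 0, "wy": 0, "wz": 0},
    {"x": 0, "y": 0, "z": -0.77, "wx": 0, "wy": 0, "wz": 0},
    {"x": 0, "y": 0, "z": -0.8, "wx": 0, "wy": 0, "wz": 0},
  ],
)

```text
time_s: 28.35
ee_pos: [525.8, -260.4, 255.2]
tool_rot: [3.124, 0.308, 0.003]
ft_force: [-0.0, -1.1, -0.9]
finger_gap: 0.428
```

```bash
python3 pic.py g3 scene 140 90 110 110 5.4; python3 go.py 420 0 252 0.035
```

```text
t 28.4 pos [ 525.836 -260.376  255.031] yaw 0.196 zaxis [ 0.002 -0.002 -1.   ] F [ 0.169 -0.134 -0.747] gap 0.434
shift [-0.353 -1.84   0.016] turn [ 0.001 -0.001  0.051]
```

View pics/g3.png

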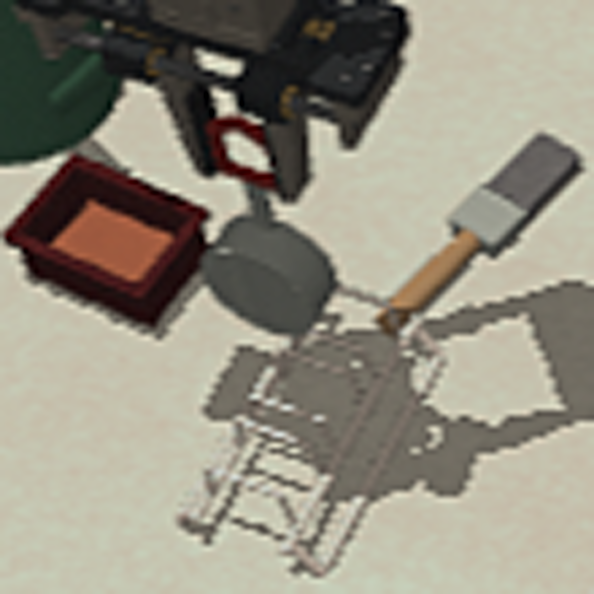

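play_rows(
  plan=[
    {"x": -0.03, "y": -0.1, "z": 0, "wx": 0, "wy": 0, "wz": 0},
    {"x": -0.07, "y": -0.28, "z": 0, "wx": 0, "wy": 0, "wz": 0.01},
    {"x": -0.12, "y": -0.46, "z": 0, "wx": 0, "wy": 0, "wz": 0.02},
    {"x": -0.17, "y": -0.64, "z": 0, "wx": 0, "wy": 0, "wz": 0.03},
    {"x": -0.22, "y": -0.82, "z": 0, "wx": 0, "wy": 0, "wz": 0.04},
    {"x": -0.27, "y": -1.0, "z": 0, "wx": 0, "wy": 0, "wz": 0.051},
  ],
)

```text
time_s: 29.0
ee_pos: [455.2, -119.5, 252.1]
tool_rot: [-3.14, -0.054, 0.002]
ft_force: [0.9, 0.5, -1.4]
finger_gap: 0.431
```

play_rows(
  plan=[
    {"x": -0.04, "y": -0.18, "z": 0, "wx": 0, "wy": 0, "wz": 0},
    {"x": -0.08, "y": -0.36, "z": 0, "wx": 0, "wy": 0, "wz": 0},
    {"x": -0.12, "y": -0.54, "z": 0, "wx": 0, "wy": 0, "wz": 0},
    {"x": -0.16, "y": -0.72, "z": 0, "wx": 0, "wy": 0, "wz": 0},
    {"x": -0.2, "y": -0.9, "z": 0, "wx": 0, "wy": 0, "wz": 0},
    {"x": -0.21, "y": -1.0, "z": 0, "wx": 0, "wy": 0, "wz": 0},
  ],
)

```text
time_s: 29.6
ee_pos: [418.2, 29.8, 252.3]
tool_rot: [-3.14, -0.059, 0.002]
ft_force: [0.0, -0.1, -0.6]
finger_gap: 0.431
```

```bash
python3 go.py 415 305 207 0.035
```

```text
t 29.6 pos [418.191  29.838 252.283] yaw 0.038 zaxis [-0.001  0.001 -1.   ] F [ 0.024 -0.072 -0.602] gap 0.431
shift [ 0.048 -1.834  0.303] turn [-0.     0.     0.001]
```

play_rows(
  plan=[
    {"x": 0.01, "y": -0.18, "z": 0, "wx": 0, "wy": 0, "wz": 0},
    {"x": 0.01, "y": -0.36, "z": 0, "wx": 0, "wy": 0, "wz": 0},
    {"x": 0.01, "y": -0.54, "z": 0, "wx": 0, "wy": 0, "wz": 0},
    {"x": 0.01, "y": -0.72, "z": 0, "wx": 0, "wy": 0, "wz": 0},
    {"x": 0.01, "y": -0.9, "z": 0, "wx": 0, "wy": 0, "wz": 0},
    {"x": 0.01, "y": -1.0, "z": 0, "wx": 0, "wy": 0, "wz": 0},
  ],
)

```text
time_s: 30.2
ee_pos: [414.6, 179.7, 252.2]
tool_rot: [-3.141, -0.059, 0.002]
ft_force: [0.3, -0.5, -1.4]
finger_gap: 0.424
```

play_rows(
  plan=[
    {"x": 0.01, "y": -0.15, "z": 0, "wx": 0, "wy": 0, "wz": 0},
    {"x": 0.02, "y": -0.33, "z": 0.05, "wx": 0, "wy": 0, "wz": 0},
    {"x": 0.03, "y": -0.5, "z": 0.12, "wx": 0, "wy": 0, "wz": 0},
    {"x": 0.04, "y": -0.66, "z": 0.2, "wx": 0, "wy": 0, "wz": 0},
    {"x": 0.04, "y": -0.78, "z": 0.27, "wx": 0, "wy": 0, "wz": 0},
    {"x": 0.04, "y": -0.84, "z": 0.3, "wx": 0, "wy": 0, "wz": 0},
    {"x": 0.04, "y": -0.84, "z": 0.3, "wx": 0, "wy": 0, "wz": 0},
  ],
)

```text
time_s: 30.9
ee_pos: [415.9, 304.4, 206.7]
tool_rot: [3.14, 0.059, -0.004]
ft_force: [0.4, 0.0, -1.6]
finger_gap: 0.427
```

```bash
python3 pic.py i1 scene 310 140 100 100 6; python3 go.py 446 305.8 207 0.035
python3 - <<'E'
from fith import *
print(fit("r",[("s","pics/i1_full.png",(362,174,28,24))],[416,302,249,.035,0],[0,1,2]))
E
```

```text
t 30.95 pos [416.462 303.921 207.533] yaw 0.037 zaxis [-0.001 -0.001 -1.   ] F [ 0.204 -0.232 -0.524] gap 0.43
shift [ 0.197 -0.005  0.003] turn [0.    0.    0.001]
(array([416.553, 304.802, 249.324,   0.035,   0.   ]), np.float64(21.62554211083821), np.float64(58.80345623585747))
```

View pics/i1.png

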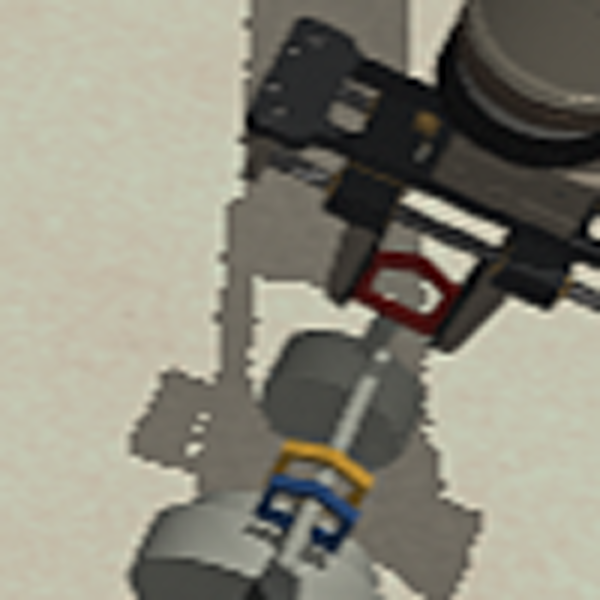

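play_rows(
  plan=[
    {"x": 0.05, "y": -0.003, "z": 0, "wx": 0, "wy": -0.01, "wz": 0},
    {"x": 0.1, "y": -0.005, "z": 0, "wx": 0, "wy": -0.02, "wz": 0},
    {"x": 0.15, "y": -0.007, "z": 0, "wx": 0, "wy": -0.027, "wz": 0},
    {"x": 0.173, "y": -0.007, "z": 0, "wx": 0, "wy": -0.027, "wz": 0},
    {"x": 0.173, "y": -0.007, "z": 0, "wx": 0, "wy": -0.027, "wz": 0},
  ],
)

```text
time_s: 31.45
ee_pos: [443.4, 305.5, 208.3]
tool_rot: [3.137, 0.055, -0.132]
ft_force: [0.5, -0.4, -1.3]
finger_gap: 0.43
```

```bash
python3 pic.py i2 scene 320 160 80 80 7.4; python3 go.py 472.4 307 207 0.035 0.085
```

```text
t 31.5 pos [442.833 305.669 208.29 ] yaw 0.035 zaxis [-0.084 -0.003 -0.996] F [ 0.571  0.468 -1.058] gap 0.433
shift [ 0.197 -0.002 -0.008] turn [ 0. -0.  0.]
```

View pics/i2.png

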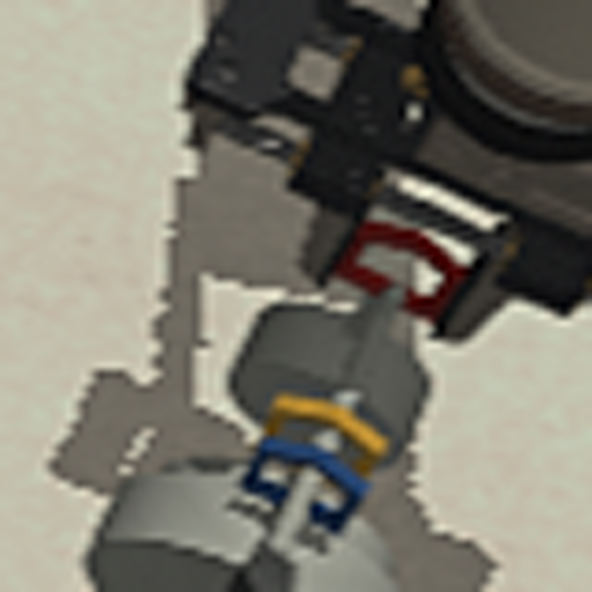

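play_rows(
  plan=[
    {"x": 0.04, "y": 0, "z": -0.002, "wx": 0, "wy": 0, "wz": 0},
    {"x": 0.09, "y": 0, "z": -0.004, "wx": 0, "wy": 0, "wz": 0},
    {"x": 0.14, "y": 0, "z": -0.006, "wx": 0, "wy": 0, "wz": 0},
    {"x": 0.18, "y": 0, "z": -0.008, "wx": 0, "wy": 0, "wz": 0},
    {"x": 0.197, "y": 0, "z": -0.008, "wx": 0, "wy": 0, "wz": 0},
    {"x": 0.2, "y": 0, "z": 0.01, "wx": 0, "wy": 0, "wz": 0},
    {"x": 0.203, "y": 0, "z": 0.05, "wx": 0, "wy": 0, "wz": 0},
    {"x": 0.206, "y": 0, "z": 0.09, "wx": 0, "wy": 0, "wz": 0},
    {"x": 0.206, "y": 0, "z": 0.09, "wx": 0, "wy": 0, "wz": 0},
  ],
)

```text
time_s: 32.4
ee_pos: [471.5, 307.1, 190.5]
tool_rot: [3.136, 0.057, -0.136]
ft_force: [-0.2, 0.4, -1.7]
finger_gap: 0.434
```

```bash
python3 pic.py i3 scene 310 170 80 80 7.4; python3 go.py 494.4 307.8 192 0.035 .085
```

```text
t 32.45 pos [471.69  307.103 191.093] yaw 0.036 zaxis [-0.086 -0.004 -0.996] F [-0.596 -0.025 -0.168] gap 0.431
shift [ 0.15   0.001 -0.019] turn [0. 0. 0.]
```

View pics/i3.png

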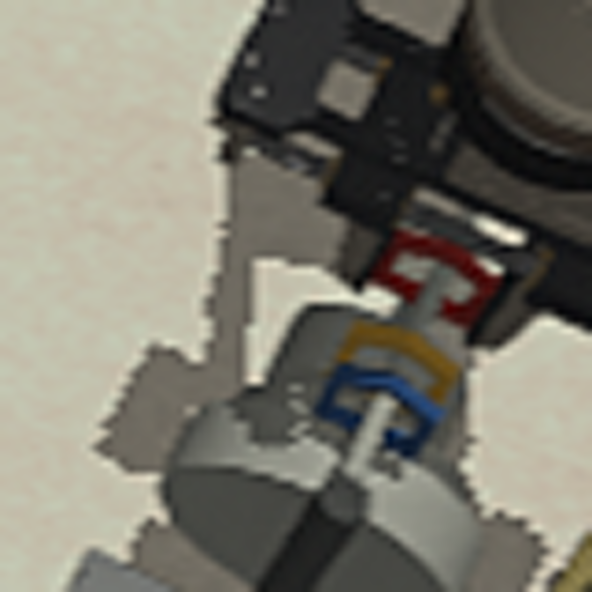

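play_rows(
  plan=[
    {"x": 0.03, "y": 0, "z": -0.004, "wx": 0, "wy": 0, "wz": 0},
    {"x": 0.06, "y": 0, "z": -0.008, "wx": 0, "wy": 0, "wz": 0},
    {"x": 0.09, "y": 0, "z": -0.011, "wx": 0, "wy": 0, "wz": 0},
    {"x": 0.12, "y": 0, "z": -0.014, "wx": 0, "wy": 0, "wz": 0},
    {"x": 0.145, "y": 0, "z": -0.016, "wx": 0, "wy": 0, "wz": 0},
    {"x": 0.15, "y": 0, "z": -0.016, "wx": 0, "wy": 0, "wz": 0},
    {"x": 0.15, "y": 0, "z": -0.016, "wx": 0, "wy": 0, "wz": 0},
  ],
)

```text
time_s: 33.15
ee_pos: [495.0, 308.0, 192.3]
tool_rot: [3.137, 0.057, -0.133]
ft_force: [-0.2, 0.1, -1.7]
finger_gap: 0.428
```

```bash
python3 pic.py i4 scene 310 170 80 80 7.4; python3 go.py 494.4 307.8 189 0.035 .085
```

```text
t 33.2 pos [494.841 308.035 192.237] yaw 0.036 zaxis [-0.085 -0.003 -0.996] F [-0.583 -0.156 -0.442] gap 0.432
shift [-0.001  0.001  0.022] turn [0. 0. 0.]
```

View pics/i4.png

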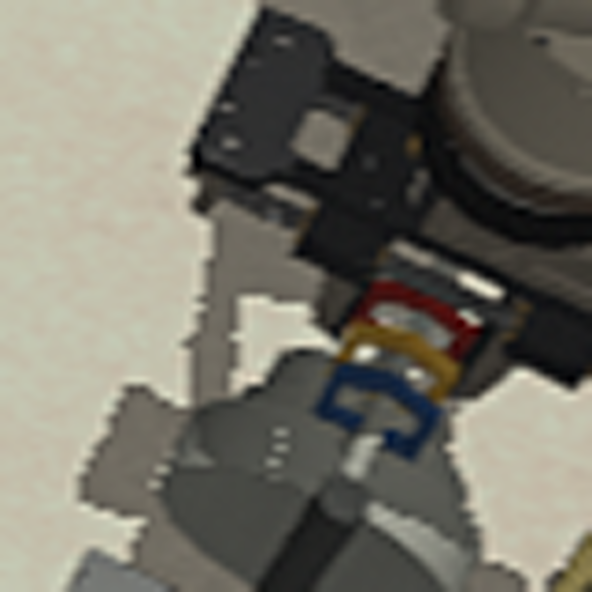

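Nested with no contact force; lower onto the rod.

play_rows(
  plan=[
    {"x": 0, "y": 0, "z": 0.008, "wx": 0, "wy": 0, "wz": 0},
    {"x": 0.001, "y": 0, "z": 0.016, "wx": 0, "wy": 0, "wz": 0},
    {"x": 0.002, "y": 0, "z": 0.024, "wx": 0, "wy": 0, "wz": 0},
    {"x": 0.002, "y": 0, "z": 0.024, "wx": 0, "wy": 0, "wz": 0},
  ],
)

```text
time_s: 33.6
ee_pos: [495.0, 308.4, 189.7]
tool_rot: [3.137, 0.057, -0.132]
ft_force: [-1.3, 1.0, 4.2]
finger_gap: 0.43
```

play_rows(
  plan=[
    {"x": 0, "y": 0, "z": -0.005, "wx": 0, "wy": 0, "wz": 0},
    {"x": 0, "y": 0, "z": -0.005, "wx": 0, "wy": 0, "wz": 0},
  ],
)

```text
time_s: 33.8
ee_pos: [495.0, 308.3, 189.7]
tool_rot: [3.137, 0.057, -0.133]
ft_force: [-1.5, 1.5, 2.6]
finger_gap: 0.43
```

play_rows(
  plan=[
    {"x": 0, "y": 0, "z": 0, "wx": 0, "wy": 0, "wz": 0},
    {"x": 0, "y": 0, "z": 0, "wx": 0, "wy": 0, "wz": 0},
    {"x": 0, "y": 0, "z": 0, "wx": 0, "wy": 0, "wz": 0},
    {"x": 0, "y": 0, "z": 0, "wx": 0, "wy": 0, "wz": 0},
    {"x": 0, "y": 0, "z": 0, "wx": 0, "wy": 0, "wz": 0},
    {"x": 0, "y": 0, "z": 0, "wx": 0, "wy": 0, "wz": 0},
    {"x": 0, "y": 0, "z": 0, "wx": 0, "wy": 0, "wz": 0},
  ],
  fingers=1,
)

```text
time_s: 34.5
ee_pos: [495.0, 308.0, 189.4]
tool_rot: [3.137, 0.057, -0.133]
ft_force: [0.1, -0.6, -0.3]
finger_gap: 0.995
```

```bash
python3 pic.py i5 scene 310 170 80 80 7.4; python3 go.py 494.4 308 290 0.035
```

```text
t 34.55 pos [494.967 308.03  189.463] yaw 0.036 zaxis [-0.085 -0.003 -0.996] F [-0.034 -0.628 -0.365] gap 1.001
shift [-0.061  0.    -0.668] turn [0.    0.027 0.   ]
```

View pics/i5.png

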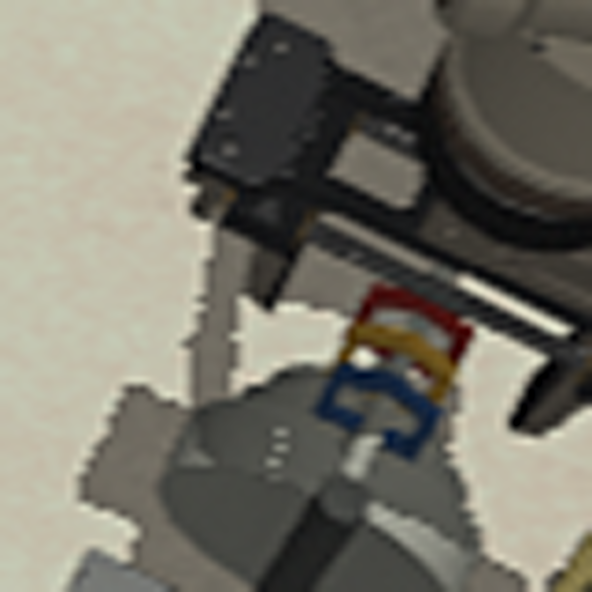

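play_rows(
  plan=[
    {"x": -0.01, "y": 0, "z": -0.1, "wx": 0, "wy": 0, "wz": 0},
    {"x": -0.02, "y": 0, "z": -0.25, "wx": 0, "wy": 0, "wz": 0},
    {"x": -0.04, "y": 0, "z": -0.45, "wx": 0, "wy": 0, "wz": 0},
    {"x": -0.058, "y": 0, "z": -0.67, "wx": 0, "wy": 0.027, "wz": 0},
    {"x": -0.3, "y": 0.15, "z": -0.67, "wx": 0, "wy": 0.027, "wz": 0},
    {"x": -0.35, "y": 0.42, "z": -0.66, "wx": 0, "wy": 0.027, "wz": 0},
    {"x": -0.38, "y": 0.72, "z": -0.66, "wx": 0, "wy": 0.027, "wz": 0},
    {"x": -0.38, "y": 1.0, "z": -0.66, "wx": 0, "wy": 0.027, "wz": 0},
  ],
)

```text
time_s: 35.35
ee_pos: [451.4, 155.2, 294.6]
tool_rot: [3.141, 0.059, 0.004]
ft_force: [0.2, -1.1, -0.0]
finger_gap: 1.003
```

play_rows(
  plan=[
    {"x": 0.0, "y": 0.33, "z": 0, "wx": 0, "wy": 0, "wz": 0},
    {"x": 0.0, "y": 0.66, "z": 0, "wx": 0, "wy": 0, "wz": 0},
    {"x": 0.0, "y": 0.98, "z": 0, "wx": 0, "wy": 0, "wz": 0},
    {"x": 0.0, "y": 0.98, "z": 0, "wx": 0, "wy": 0, "wz": 0},
    {"x": 0.0, "y": 0.98, "z": 0, "wx": 0, "wy": 0, "wz": 0},
    {"x": 0.0, "y": 0.98, "z": 0, "wx": 0, "wy": 0, "wz": 0},
    {"x": 0.0, "y": 0.98, "z": 0, "wx": 0, "wy": 0, "wz": 0},
    {"x": 0.0, "y": 0.98, "z": 0, "wx": 0, "wy": 0, "wz": 0},
  ],
)

```text
time_s: 36.15
ee_pos: [457.3, 10.7, 293.1]
tool_rot: [-3.141, -0.06, -0.0]
ft_force: [-0.6, 0.9, 0.2]
finger_gap: 0.997
```

```bash
python3 pic.py j1 scene 310 170 100 100 6; python3 pic.py j2 top 110 160 100 90 6; sleep 0; python3 pic.py j3 scene 310 170 100 100 6; python3 pic.py j4 top 110 160 100 90 6
python3 - <<'E'
from fith import *
a=[cv2.imread(f"pics/j{i}_full.png").astype(int) for i in(1,2,3,4)]
print(abs(a[0]-a[2])[170:270,310:410].max(),abs(a[1]-a[3])[160:250,110:210].max())
print(fit("r",[("s","pics/j1_full.png",(352,202,26,24)),("t","pics/j2_full.png",(146,198,24,14))],[498,309,229,.035,.08],[0,1,3]))
print(fit("y",[("s","pics/j1_full.png",(350,208,26,22)),("t","pics/j2_full.png",(146,192,24,14))],[516,309.2,229,.035,.08],[0,1,3]))
from rig import bot;print(bot.get_obs()["time_s"])
E
```

```text
68 38
(array([497.964, 308.768, 229.   ,   0.061,   0.08 ]), np.float64(91.24144408609075), np.float64(57.874321564941845))
(array([514.959, 309.288, 229.   ,   0.004,   0.08 ]), np.float64(109.28188497707896), np.float64(50.7021420636992))
36.35
```

View pics/j1.png

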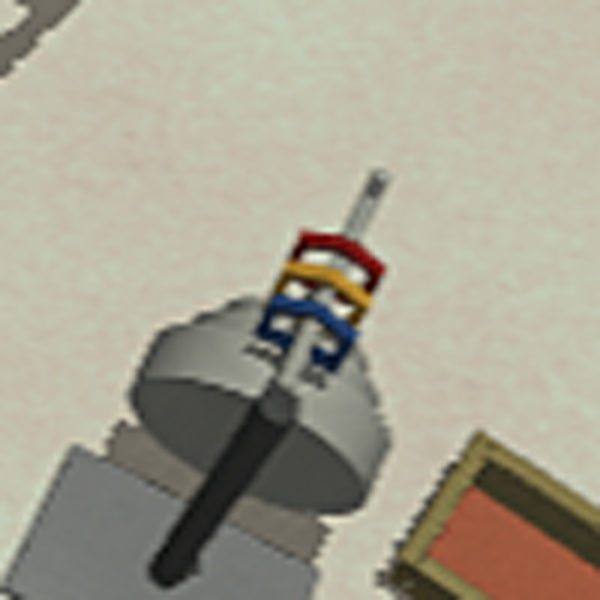

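View pics/j2.png

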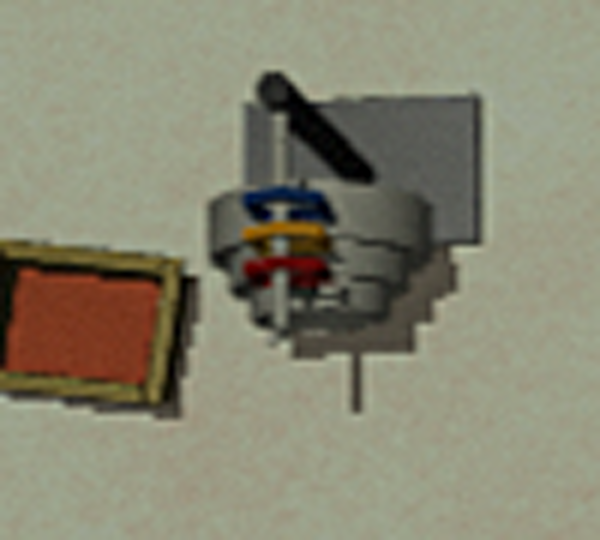

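Run:
```python
import cv2
cv2.imwrite("pics/full.png",cv2.resize(cv2.imread("pics/j1_full.png"),None,fx=1.5,fy=1.5))
```

```text
(no output)
```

View pics/full.png

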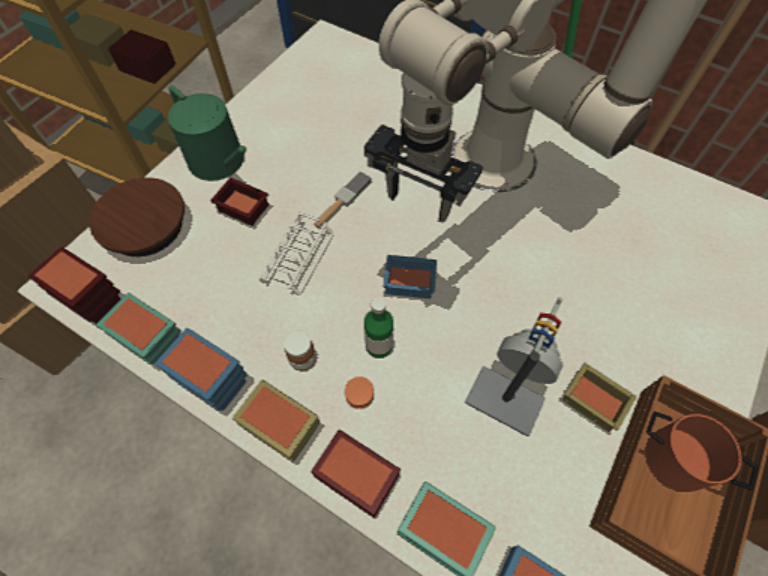

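play_rows(
  plan=[
    {"x": 0, "y": 0, "z": 0, "wx": 0, "wy": 0, "wz": 0},
    {"x": 0, "y": 0, "z": 0, "wx": 0, "wy": 0, "wz": 0},
    {"x": 0, "y": 0, "z": 0, "wx": 0, "wy": 0, "wz": 0},
    {"x": 0, "y": 0, "z": 0, "wx": 0, "wy": 0, "wz": 0},
    {"x": 0, "y": 0, "z": 0, "wx": 0, "wy": 0, "wz": 0},
    {"x": 0, "y": 0, "z": 0, "wx": 0, "wy": 0, "wz": 0},
    {"x": 0, "y": 0, "z": 0, "wx": 0, "wy": 0, "wz": 0},
    {"x": 0, "y": 0, "z": 0, "wx": 0, "wy": 0, "wz": 0},
    {"x": 0, "y": 0, "z": 0, "wx": 0, "wy": 0, "wz": 0},
    {"x": 0, "y": 0, "z": 0, "wx": 0, "wy": 0, "wz": 0},
    {"x": 0, "y": 0, "z": 0, "wx": 0, "wy": 0, "wz": 0},
    {"x": 0, "y": 0, "z": 0, "wx": 0, "wy": 0, "wz": 0},
  ],
)

```text
time_s: 37.55
ee_pos: [457.3, 9.5, 292.9]
tool_rot: [3.141, 0.057, -0.0]
ft_force: [0.4, 0.1, 0.4]
finger_gap: 1.004
```

```bash
for i in 1 2 3 4; do python3 pic.py k$i top 110 160 100 90 6; done; python3 pic.py k5 scene 310 170 100 100 6
python3 - <<'E'
import cv2,numpy as np
a=[cv2.imread(f"pics/k{i}_full.png").astype(int) for i in(1,2,3,4)]+[cv2.imread("pics/j2_full.png").astype(int),cv2.imread("pics/j4_full.png").astype(int)]
for i in range(1,6):
    d=abs(a[i]-a[0]).max(2)[175:220,140:190]; e=abs(a[i]-a[0]).max(2)[175:220,60:110]
    print(i,d.max(),d.mean(),"background",e.max(),e.mean())
E
```

```text
1 21 3.094222222222222 background 15 3.8444444444444446
2 56 3.1813333333333333 background 16 3.7906666666666666
3 57 3.179111111111111 background 15 3.7644444444444445
4 22 3.060888888888889 background 13 3.752
5 37 3.0893333333333333 background 16 3.8444444444444446
```

play_rows(
  plan=[
    {"x": 0, "y": 0, "z": 0, "wx": 0, "wy": 0, "wz": 0},
    {"x": 0, "y": 0, "z": 0, "wx": 0, "wy": 0, "wz": 0},
    {"x": 0, "y": 0, "z": 0, "wx": 0, "wy": 0, "wz": 0},
    {"x": 0, "y": 0, "z": 0, "wx": 0, "wy": 0, "wz": 0},
    {"x": 0, "y": 0, "z": 0, "wx": 0, "wy": 0, "wz": 0},
    {"x": 0, "y": 0, "z": 0, "wx": 0, "wy": 0, "wz": 0},
    {"x": 0, "y": 0, "z": 0, "wx": 0, "wy": 0, "wz": 0},
    {"x": 0, "y": 0, "z": 0, "wx": 0, "wy": 0, "wz": 0},
    {"x": 0, "y": 0, "z": 0, "wx": 0, "wy": 0, "wz": 0},
    {"x": 0, "y": 0, "z": 0, "wx": 0, "wy": 0, "wz": 0},
    {"x": 0, "y": 0, "z": 0, "wx": 0, "wy": 0, "wz": 0},
    {"x": 0, "y": 0, "z": 0, "wx": 0, "wy": 0, "wz": 0},
  ],
)

```text
time_s: 39.0
ee_pos: [457.3, 9.5, 292.9]
tool_rot: [-3.141, -0.057, 0.0]
ft_force: [0.5, 0.1, -1.7]
finger_gap: 0.997
```

```bash
python3 -c "
from rig import bot
print(bot.close_job())"
```

```text
the job is handed in; nothing more can be done
None
```

I hung the large, medium and small sieves on the hook in that order, mouths out and nested, and handed the job in at 39 s of the 72 s allowed. I gripped each one by the flat sides of its loop, tilted it to its natural lean and lowered it until it touched the rod before letting go.

- **Position:** The last fits put the loops at about x = 533, 515 and 498 mm along the rod, so the loops are 17–18 mm apart. Sideways they are within about 2 mm of the rod, with a lean of about 0.08 rad. Both camera views show all three nested, with the gripper well clear.
- **Stillness:** Repeated top views differ only at the noise level on average. A few single pixels at the sieves flickered more than the background, which I put down to a swing of under about 1 mm.
- **Other objects:** In the last full view the pots, bottle, jar, brush and spool look where they were. I checked that by eye and did not measure it.
- **Weaker or disagreeing checks:**
  - The colour-loop fits had large shading residuals, though an overlay I made of the large sieve's loop lined up.
  - An early fit of the large sieve's loop from the top view alone gave an implausible tilt, so I did not use it.
  - The networks' points for the hook came out about 10 mm low, so I measured the hook by hand from both views instead.

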